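# Test the plungers of an air valve bank and open only the free lines

### The job

Check the four lines of the sloping valve bank and open the good ones: press each line's plunger straight in, and if it runs fully home, flip that line's lever above it fully up; if it jams part-way, stop at once without forcing it, leave that plunger there and leave its lever down. Do not raise a lever before its own plunger is fully home, and do not disturb the neighbouring levers or the things around the bank.

Things in the scene. Friction and masses are not known exactly. Their poses are not given: they have to be found in the camera images.
- valve_bank: fixed grey steel valve bank, 210 mm wide, standing on the bench. Origin: centre of its underside, on the bench; its x points away from its front, y to its left, z up. Its panel slopes at 27 degrees, facing front and up: the outward panel normal is (-0.454, 0, 0.891), 'up the slope' is (0.891, 0, 0.454) in its own frame
- panel_mid (a point): point on the panel surface 170 mm above the bank's origin. Four alike air lines, 1 to 4 from left to right, stand 45 mm apart (y = +67.5, +22.5, -22.5, -67.5 mm in the bank's frame). Each has a push plunger in the lower row (axis on the panel normal, 50 mm down the slope from here) and a toggle lever in the upper row (40 mm up the slope). 
- cowl_edge (a point): middle of the outer edge of the cowl: a 6 mm plate, 210 mm wide, standing square on the panel along its top edge, 100 mm up the slope from panel_mid, 120 mm deep. It overhangs the levers and blocks a vertical hand, so come in along the panel normal, tilted about 27 degrees
- plunger1_head (a point): centre of the flat outer face of the plunger head of line 1 (disc 28 mm across, 6 mm thick, on a 12 mm stem); the face looks along the panel normal, 52 mm out of the panel when fully out, 20 mm when home, on its collar
- plunger1 (a joint): travel of plunger 1 along the inward panel normal, m: 0 fully out, 0.032 fully home. Starts at 0 to 0.004, slides with 3 to 6 N of steady friction and stays where it is left (no spring). A free line runs smoothly to 0.032; a jammed line meets a springy stop part-way (0.010 to 0.018) where the push climbs by 4 to 7 N per mm (never push past 25 N); nothing outside shows which line
- lever1_tip (a point): outer end of the toggle lever of line 1 (steel, 65 mm long from its pivot, shaft 8-9 mm thick, its last 20 mm a 14 mm thick knob). Pivot: 8 mm out of the panel, 40 mm up the slope
- lever1 (a joint): angle of lever 1, rad: 0 = down/shut (leaning 25 degrees down the slope from the panel normal), 0.87 = up/open (leaning 25 degrees up the slope). Starts at 0 to 0.06; stiff hinge (about 0.11 N m), stays where it is left
- plunger2_head (a point): centre of the flat outer face of the plunger head of line 2 (disc 28 mm across, 6 mm thick, on a 12 mm stem); the face looks along the panel normal, 52 mm out of the panel when fully out, 20 mm when home, on its collar
- plunger2 (a joint): travel of plunger 2 along the inward panel normal, m: 0 fully out, 0.032 fully home. Starts at 0 to 0.004, slides with 3 to 6 N of steady friction and stays where it is left (no spring). A free line runs smoothly to 0.032; a jammed line meets a springy stop part-way (0.010 to 0.018) where the push climbs by 4 to 7 N per mm (never push past 25 N); nothing outside shows which line
- lever2_tip (a point): outer end of the toggle lever of line 2 (steel, 65 mm long from its pivot, shaft 8-9 mm thick, its last 20 mm a 14 mm thick knob). Pivot: 8 mm out of the panel, 40 mm up the slope
- lever2 (a joint): angle of lever 2, rad: 0 = down/shut (leaning 25 degrees down the slope from the panel normal), 0.87 = up/open (leaning 25 degrees up the slope). Starts at 0 to 0.06; stiff hinge (about 0.11 N m), stays where it is left
- plunger3_head (a point): centre of the flat outer face of the plunger head of line 3 (disc 28 mm across, 6 mm thick, on a 12 mm stem); the face looks along the panel normal, 52 mm out of the panel when fully out, 20 mm when home, on its collar
- plunger3 (a joint): travel of plunger 3 along the inward panel normal, m: 0 fully out, 0.032 fully home. Starts at 0 to 0.004, slides with 3 to 6 N of steady friction and stays where it is left (no spring). A free line runs smoothly to 0.032; a jammed line meets a springy stop part-way (0.010 to 0.018) where the push climbs by 4 to 7 N per mm (never push past 25 N); nothing outside shows which line
- lever3_tip (a point): outer end of the toggle lever of line 3 (steel, 65 mm long from its pivot, shaft 8-9 mm thick, its last 20 mm a 14 mm thick knob). Pivot: 8 mm out of the panel, 40 mm up the slope
- lever3 (a joint): angle of lever 3, rad: 0 = down/shut (leaning 25 degrees down the slope from the panel normal), 0.87 = up/open (leaning 25 degrees up the slope). Starts at 0 to 0.06; stiff hinge (about 0.11 N m), stays where it is left
- plunger4_head (a point): centre of the flat outer face of the plunger head of line 4 (disc 28 mm across, 6 mm thick, on a 12 mm stem); the face looks along the panel normal, 52 mm out of the panel when fully out, 20 mm when home, on its collar
- plunger4 (a joint): travel of plunger 4 along the inward panel normal, m: 0 fully out, 0.032 fully home. Starts at 0 to 0.004, slides with 3 to 6 N of steady friction and stays where it is left (no spring). A free line runs smoothly to 0.032; a jammed line meets a springy stop part-way (0.010 to 0.018) where the push climbs by 4 to 7 N per mm (never push past 25 N); nothing outside shows which line
- lever4_tip (a point): outer end of the toggle lever of line 4 (steel, 65 mm long from its pivot, shaft 8-9 mm thick, its last 20 mm a 14 mm thick knob). Pivot: 8 mm out of the panel, 40 mm up the slope
- lever4 (a joint): angle of lever 4, rad: 0 = down/shut (leaning 25 degrees down the slope from the panel normal), 0.87 = up/open (leaning 25 degrees up the slope). Starts at 0 to 0.06; stiff hinge (about 0.11 N m), stays where it is left
- oil_bottle: bystander: white squeeze bottle with a red spout, 53 mm across, 146 mm high; origin under its centre
- whetstone: bystander: two-layer whetstone, 42 x 110 x 18 mm, lying flat; origin under its centre
- wood_block: bystander: dark hardwood block, 45 x 90 x 38 mm, lying flat; origin under its centre
- glue_tin: bystander: round tin, 68 mm across, 75 mm high; origin under its centre

How it is judged:
By the outcome, as a careful person would: the job done as asked, in the order asked, and still so for the second after the job is handed in, with the robot touching nothing.
It also fails if it takes over 58 s, if anything falls off the work surface, if the arm or the gripper's body presses on something with over 40 N, if the wrist force passes 120 N, or if a joint passes its speed limit or range.

### The arm

A 6-joint arm with a two-finger parallel gripper is mounted at the origin on a cart in front of the work surface, level with it; the furniture and walls round the work are solid. World frame = base frame: x ahead of the robot, y to its left, z up, the work surface at z = 0. Lengths are in m, angles in rad, forces in N, time in s.
With the tool pointing down it reaches from about 0.3 to 0.95 m from the base axis. Payload 3.1 kg.
Tool frame: the origin (TCP) lies at the very end of the fingers, on their centre line; the grasp point (between the pads) lies 19 mm behind it (robot.pinch_z is the distance from the TCP to the grasp point, in m); z points along the fingers, y is the line along which they close (so a half turn about z gives the same grasp; the last joint's range is limited). The gripper opens to 85 mm and grips with 20 to 120 N. Pads are 22 mm wide; open, the fingers measure 114 mm over their backs; the gripper's body (76 mm by 85 mm) begins 54 mm behind the grasp point. The pads swing forward as they close: fully open they stand 13 mm farther back than shut.
Start: joints at [-1.199, 0.308, 1.634, -0, 1.2, -0.07], TCP at [0.267, -0.565, 0.208] pointing down, gripper open.
Joint ranges: [-3.06, 3.06], [-0.79, 1.96], [0.05, 2.63], [-1.19, 4.34], [0.05, 2.64], [-2.94, 2.94]. Speed limits (rad/s): [2.79, 2.79, 3.14, 3.14, 3.14, 3.14].

### API

Orientations are given as a 3x3 rotation matrix whose columns are the frame's x, y, z axes.
In Python, from station import sensors, get_image, calibration, robot gives the robot as it stands.
- The arm moves only by the tool play_rows, never from a script. Its argument "commands" is a list of rows, each an object of numbers: "dx", "dy", "dz": the shift along the tool's x, y, z in mm; "turn": the turn about the tool's z in rad; "hand": the finger opening in mm, from 0 to 85.4. In form: [{"dx": .., "dy": .., "dz": .., "turn": .., "hand": ..}, ...]. A call has 1 to 5 rows; each row shifts and turns the commanded pose from where the row before left it, along the tool's axes as they then stand; what a row does not reach is not made up. A row lasts 1/10 s, in which the tool goes at most 50 mm and 8.59 degrees, less where a joint would pass 70% of its speed; a pose out of reach is approached as far as the arm can. A call is refused whole if a number of a shift passes 50 or a number of a turn 0.15, either way. A call with a gripper value outside its range is refused whole. The fingers move at their own pace and stop on an object; "squeeze" is the grip in N (left out, the last holds). Time passes only in rows, so rows that do not move let the fingers close. It gives the time, the measured TCP pose, the force, the opening and the grip force at its end, in the units of the state.
- sensors.observe(): the state, without advancing time (a new reading comes with each control period).
- get_image(name): name is "scene" or "top"; returns (picture, depth): 400x640x3 uint8, red, green, blue; 400x640 float32, m along the optical axis (not along the pixel's ray), 0 where there is no reading.
- calibration(name): a dict with "vfov" (degrees; the focal length in pixels is half the picture's height over the tangent of half this angle, whatever the lens; pixels are square), "cx", "cy" (the principal point, pixels), "view" (4x4, takes a point from world to camera coordinates). Camera axes: x right, y down, z forward; pixel columns grow to the right and rows downward; lengths in m; the calibration is good to about 2 mm. A picture is of the moment at which its call begins. calibration takes no time and is no camera call.
- robot.hand_in(): hands the job in; it is judged then, once.
The state is a dict: "time_s": time; "joint_pos": joint angles; "joint_velocities": joint speeds; "joint_torque": joint torques, N m; "tool_pos": TCP position; "tcp_rot": TCP orientation; "contact_force": force on the tool from outside, world axes, zero at the start; "moment": the same for the moment, N m; "width": opening from 0.0 (shut) to 1.0 (fully open); "gripper_force": force on a finger pad.
Only numpy, scipy, OpenCV 4.12 (cv2) and the standard library are available. Lean on these libraries where they do the work, as an engineer would, in place of code of your own. Each camera call takes 0.05 s, during which the arm holds its last target. There are 200 camera calls.

## Working session

There is one attempt and no reset: what is moved stays moved. The work goes in short steps, Python scripts to look and compute and a tool call to move; the robot and the scene stay as the last step left them, time stands still between calls to the robot, and variables do not carry over. Pictures are saved under pics/ and viewed, at most 10 in all, crops included, and the job is handed in when it is done.

Besides the shell and the picture viewer there is one more tool, called after "Call:" as name(argument=value, ...), one argument or row to a line, values as JSON. play_rows: Moves the arm, as the interface text tells. Its arguments: {"type":"object","properties":{"commands":{"type":"array"},"squeeze":{"type":"number"}},"required":["commands"]}

```bash
ls; mkdir -p pics; python3 - <<'E'
from station import sensors,get_image,calibration,robot
import cv2,numpy as np
print(sensors.observe())
for n in("scene","top"):
    im,d=get_image(n); np.savez(f"{n}.npz",im=im,d=d)
    c=calibration(n);print(n,c["vfov"],c["cx"],c["cy"],np.round(c["view"],4).tolist())
    cv2.imwrite(f"pics/{n}.png",im[:,:,::-1])
E
```

```text
pics
{'time_s': 0.0, 'joint_pos': array([-1.19869592e+00,  3.09027342e-01,  1.63520518e+00,  4.09247109e-06,
        1.19969792e+00, -6.97245188e-02]), 'joint_velocities': array([ 9.87452579e-04,  1.00102493e-04, -1.35562616e-03,  2.03435461e-03,
       -8.66785730e-04, -1.74034469e-05]), 'joint_torque': array([ 7.35869926e-04, -4.15258956e+01, -2.76662242e+01,  2.17199562e-05,
        1.02659821e-02, -6.82359726e-06]), 'tool_pos': array([ 0.26688286, -0.56417195,  0.20632436]), 'tcp_rot': array([[ 9.03973556e-01,  4.27587527e-01, -8.46400840e-04],
       [ 4.27588332e-01, -9.03970945e-01,  2.17918313e-03],
       [ 1.66669757e-04, -2.33183504e-03, -9.99997267e-01]]), 'contact_force': array([-1.08270927,  0.21138954,  0.67379247]), 'moment': array([ 0.01422584, -0.03542607,  0.00835392]), 'gripper_force': 0.0, 'width': 1.0026168705319942}
scene 42.05154489019471 315.9450311430608 208.28174606002307 [[-0.4409, -0.8976, 0.0057, 0.2916], [-0.6213, 0.3006, -0.7236, 0.4594], [0.6478, -0.3225, -0.6902, 1.2154], [0.0, 0.0, 0.0, 1.0]]
top 44.789138723464134 314.46406105793733 198.3864703815921 [[0.0013, -0.9996, -0.0277, 0.1005], [-0.9962, 0.0011, -0.0868, 0.5623], [0.0868, 0.0278, -0.9958, 1.3911], [0.0, 0.0, 0.0, 1.0]]
```

View pics/scene.png

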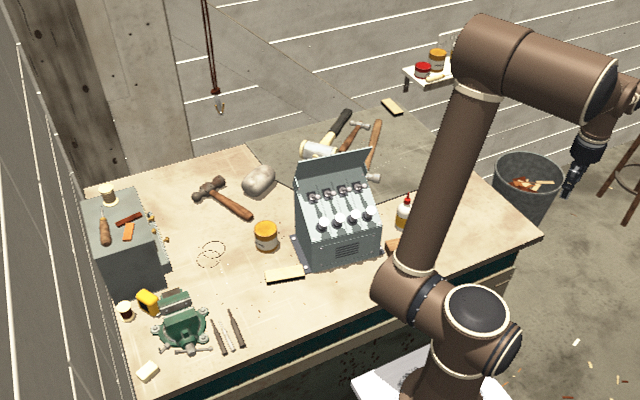

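View pics/top.png

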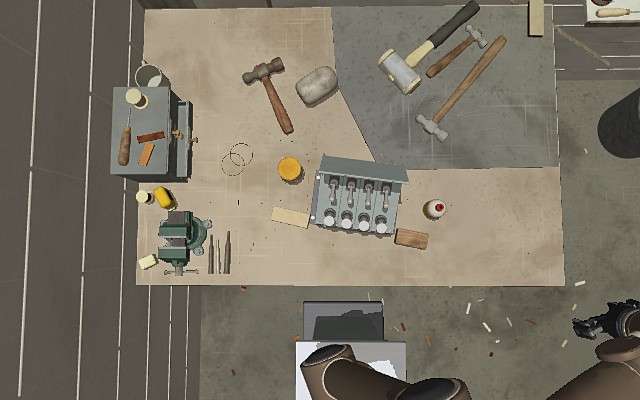

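The scene view shows the bank around (338,215), with plungers and levers visible. The top view shows it around (360,195), with white plunger heads at about (329,220), (346,222), (363,225) and (381,227), the tin at (290,168), the whetstone at (291,217), the wood block at (411,238) and the bottle at (435,209).

```bash
cat > h.py <<'E'
import numpy as np,cv2
from station import sensors,get_image,calibration,robot
def cloud(n,d):
    c=calibration(n); f=200/np.tan(np.radians(c["vfov"]/2))
    v,u=np.mgrid[:400,:640]
    p=np.stack([(u-c["cx"])/f*d,(v-c["cy"])/f*d,d,np.ones_like(d)],-1)
    return (p@np.linalg.inv(c["view"]).T)[...,:3]
def proj(n,P):
    c=calibration(n); f=200/np.tan(np.radians(c["vfov"]/2))
    q=np.atleast_2d(P)@c["view"][:3,:3].T+c["view"][:3,3]
    return q[:,:2]/q[:,2:]*f+[c["cx"],c["cy"]]
E
python3 - <<'E'
from h import *
box={"top":(300,145,440,255),"scene":(270,140,430,280)}
for n in box:
    z=np.load(n+".npz");P=cloud(n,z["d"].astype(float));im=z["im"].astype(int)
    x0,y0,x1,y1=box[n]
    w=np.zeros((400,640),bool);w[y0:y1,x0:x1]=1
    w&=(im.min(-1)>205)&(P[...,2]>.12)&(P[...,2]<.28)
    k,l,s,c=cv2.connectedComponentsWithStats(w.astype(np.uint8))
    for i in range(1,k):
        if s[i,4]>25:
            q=P[l==i];print(n,c[i].round(1),s[i,4],np.median(q,0).round(4),q[:,2].min().round(3),q[:,2].max().round(3))
    # plane fit by RANSAC over points with z .12-.26
    m=np.zeros((400,640),bool);m[y0:y1,x0:x1]=1
    m&=(P[...,2]>.1)&(P[...,2]<.32)&(z["d"]>0)
    q=P[m];q=q[(q[:,0]>.3)&(q[:,0]<.8)&(abs(q[:,1])<.25)];rng=np.random.default_rng(0);best=0
    for _ in range(3000):
        a=q[rng.choice(len(q),3,False)];nn=np.cross(a[1]-a[0],a[2]-a[0]);L=np.linalg.norm(nn)
        if L<1e-6: continue
        nn/=L;nn*=np.sign(nn[2])
        if abs(nn[2]-.891)>.05: continue
        s_=abs((q-a[0])@nn)<.003
        if s_.sum()>best:best=s_.sum();bi=s_
    g=q[bi];ce=g.mean(0);nn=np.linalg.svd(g-ce)[2][2];nn*=np.sign(nn[2])
    print(n,"plane",best,ce.round(4),nn.round(4),"yaw",np.degrees(np.arctan2(-nn[1],-nn[0])).round(2),"d",(ce@nn).round(4))
    cr=cv2.resize(z["im"][y0:y1,x0:x1],None,fx=4,fy=4,interpolation=cv2.INTER_CUBIC)
    cv2.imwrite(f"pics/{n}_c.png",cr[:,:,::-1])
E
```

```text
top [346.1 223.4] 32 [0.4817 0.0152 0.1942] 0.187 0.204
top [363.4 225.8] 32 [ 0.4756 -0.0284  0.1932] 0.185 0.203
top [381.  228.4] 28 [ 0.4692 -0.0725  0.1922] 0.185 0.2
top plane 2326 [ 0.5443 -0.0141  0.1683] [-0.4588  0.0614  0.8864] yaw -7.63 d -0.1014
scene [338.6 213. ] 1935 [ 0.53   -0.004   0.1672] 0.129 0.201
scene plane 2509 [ 0.5563 -0.01    0.173 ] [-0.4515  0.0582  0.8904] yaw -7.35 d -0.0977
```

View pics/top_c.png

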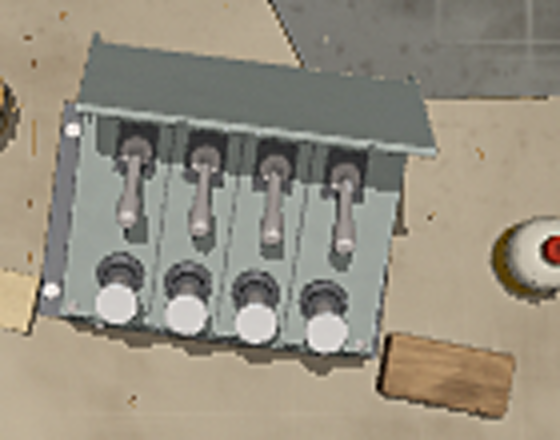

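View pics/scene_c.png

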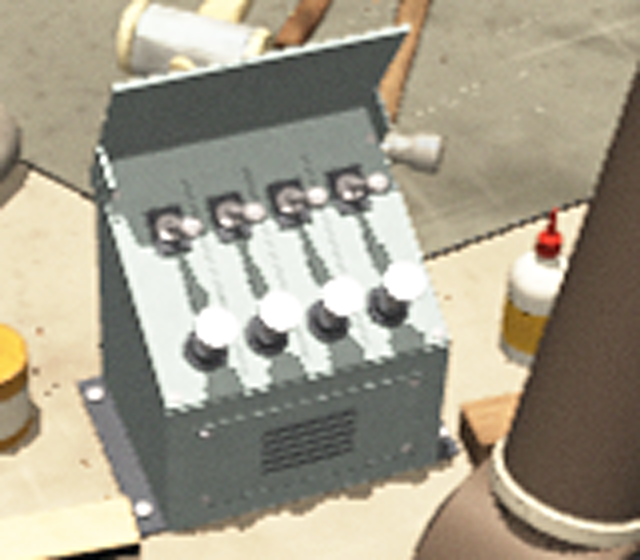

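The crops show the heads at (117,304), (187,315), (257,323) and (327,333) in the top crop, and at (214,329), (277,311), (341,297) and (403,279) in the scene crop. All four levers lean down. Next I'll fit the bank pose from both views.

```bash
cat >> h.py <<'E'
s=np.array([.891,0,.454]);nn=np.array([-.454,0,.891]);Y=np.array([.0675,.0225,-.0225,-.0675])
def Rz(a): c,t=np.cos(a),np.sin(a);return np.array([[c,-t,0],[t,c,0],[0,0,1]])
def W(p,b): return np.array([p[0],p[1],0])+np.asarray(b)@Rz(p[2]).T
def head(i,t=0): return np.array([0,Y[i],.17])-.05*s+(.052-t)*nn
def tip(i,a=0): 
    g=np.radians(25)-a; return np.array([0,Y[i],.17])+.04*s+.008*nn+.065*(np.cos(g)*nn-np.sin(g)*s)
E
python3 - <<'E'
from h import *
from scipy.optimize import least_squares
H={"top":(np.array([[117,304],[187,315],[257,323],[327,333]])-1.5)/4+[300,145],
"scene":(np.array([[214,329],[277,311],[341,297],[403,279]])-1.5)/4+[270,140]}
def res(p,full=False):
    b=[W(p,head(i,p[3+i])) for i in range(4)]
    r=np.concatenate([(proj(n,b)-H[n]).ravel()*2.4 for n in H]) # mm approx
    # panel plane (two fits)
    m=W(p,[0,0,.17]);N=Rz(p[2])@nn
    q=[(np.array(c)-m)@N*1e3 for c in([.5443,-.0141,.1683],[.5563,-.01,.173])]
    return np.concatenate([r,q,(np.array(p[3:])-.002)*1e3/1.5,[(np.degrees(p[2])+7.5)*2]])
f=least_squares(res,[.54,-.01,-.13,.002,.002,.002,.002],x_scale=[.1,.1,.1,.01,.01,.01,.01])
p=f.x;print(p.round(4),np.degrees(p[2]));print(f.fun.round(1))
np.save("pose.npy",p[:3])
for i in range(4):print(i+1,W(p,head(i)).round(4),W(p,tip(i)).round(4))
print(W(p,np.array([0,0,.17])+.1*s+.12*nn))
# check against depth: lever tips + cowl top
z=np.load("top.npz");P=cloud("top",z["d"].astype(float))
for c in proj("top",W(p,np.array([tip(i,.03) for i in range(4)])-[0,0,0])):
    u,v=c.round().astype(int);print(c.round(1),P[v-1:v+2,u].round(3).tolist())
m=z["im"].copy()
pts=[W(p,head(i)) for i in range(4)]+[W(p,tip(i,.03)) for i in range(4)]+[W(p,np.array([0,y,.17])+.1*s+.12*nn) for y in(-.105,.105)]
m=cv2.resize(m[145:255,300:440],None,fx=4,fy=4)
for c in proj("top",np.array(pts)): cv2.circle(m,tuple(int(round(k)) for k in (c-[300,145])*4+1.5),2,(255,0,0),-1)
z=np.load("scene.npz");k=cv2.resize(z["im"][140:280,270:430],None,fx=4,fy=4)
for c in proj("scene",np.array(pts)): cv2.circle(k,tuple(int(round(q)) for q in (c-[270,140])*4+1.5),2,(255,0,0),-1)
m=cv2.copyMakeBorder(m,0,560-440,0,0,cv2.BORDER_CONSTANT);o=cv2.resize(np.hstack([m,k]),None,fx=.66,fy=.66,interpolation=cv2.INTER_AREA)
cv2.imwrite("pics/fit.png",o[:,:,::-1])
E
```

```text
[ 0.5486 -0.0146 -0.1266  0.0035  0.0022  0.0024  0.0012] -7.253449045217098
[-1.7 -0.4 -1.9 -1.2 -1.9 -0.8 -1.8 -0.9  2.3 -1.3  2.7 -0.   1.7 -0.5
  1.7  1.   0.5 -0.5  1.   0.1  0.3 -0.6  0.5]
1 [0.4895 0.0609 0.1936] [0.5381 0.0548 0.2353]
2 [0.4838 0.0163 0.1936] [0.5324 0.0101 0.2353]
3 [ 0.4782 -0.0283  0.1936] [ 0.5267 -0.0345  0.2353]
4 [ 0.4725 -0.073   0.1936] [ 0.521  -0.0792  0.2353]
[ 0.58295823 -0.01899814  0.32232   ]
[330.6 200.2] [[0.542, 0.054, 0.236], [0.54, 0.054, 0.239], [0.538, 0.054, 0.231]]
[348.7 202.5] [[0.537, 0.009, 0.236], [0.535, 0.009, 0.24], [0.533, 0.009, 0.232]]
[366.8 204.8] [[0.53, -0.035, 0.236], [0.527, -0.035, 0.237], [0.53, -0.041, 0.163]]
[384.9 207. ] [[0.525, -0.079, 0.24], [0.522, -0.079, 0.245], [0.52, -0.08, 0.232]]
```

View pics/fit.png

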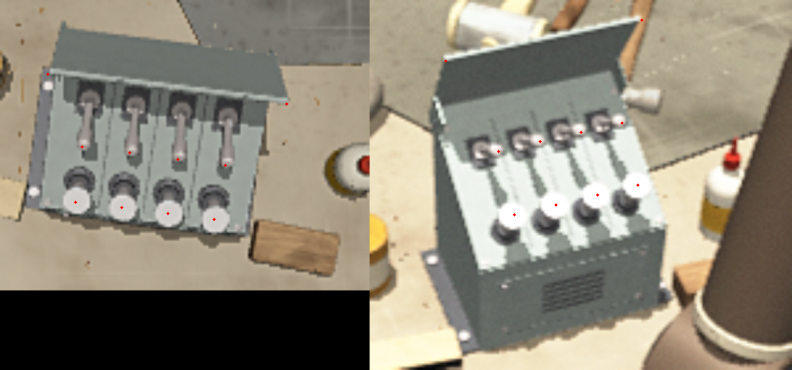

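The fit matches both views to about 2 mm, with the red dots landing on the heads, knobs and cowl corners. The tool can only shift and turn about its own z axis, so it stays vertical. I'll set the closing line along the bank's x and use the outer edge of the far finger to press and flip, which keeps the gripper body clear of the levers and the cowl.

Call:
play_rows(
  commands=[
    {"dx":0,"dy":0,"dz":-12,"turn":-0.143,"hand":60},
    {"dx":0,"dy":0,"dz":-12,"turn":-0.143,"hand":60},
    {"dx":0,"dy":0,"dz":-12,"turn":-0.143,"hand":60},
    {"dx":0,"dy":0,"dz":-12,"turn":-0.143,"hand":60},
    {"dx":0,"dy":0,"dz":-12,"turn":-0.143,"hand":60},
  ],
  squeeze=60,
)

```text
time_s: 0.6
tool_pos: [0.267, -0.5645, 0.2673]
tcp_rot: [[0.397, 0.918, -0.0], [0.918, -0.397, 0.001], [0.001, -0.001, -1.0]]
contact_force: [-1.2, 0.1, -0.1]
width: 0.705
gripper_force: 0.0
```

Call:
play_rows(
  commands=[
    {"dx":0,"dy":0,"dz":0,"turn":-0.143,"hand":60},
    {"dx":0,"dy":0,"dz":0,"turn":-0.144,"hand":60},
    {"dx":0,"dy":0,"dz":0,"turn":0,"hand":60},
  ],
)

```text
time_s: 0.9
tool_pos: [0.2671, -0.5646, 0.267]
tcp_rot: [[0.127, 0.992, -0.0], [0.992, -0.127, 0.001], [0.001, -0.001, -1.0]]
contact_force: [0.1, -0.0, 0.3]
width: 0.704
gripper_force: 0.0
```

Call:
play_rows(
  commands=[
    {"dx":46,"dy":8,"dz":0},
    {"dx":46,"dy":8,"dz":0},
    {"dx":46,"dy":8,"dz":0},
    {"dx":46,"dy":8,"dz":0},
    {"dx":46,"dy":8,"dz":0},
  ],
)

```text
schema error: expected keys dx, dy, dz, turn, hand
```

Call:
play_rows(
  commands=[
    {"dx":46,"dy":8,"dz":0},
    {"dx":46,"dy":8,"dz":0},
    {"dx":46,"dy":8,"dz":0},
    {"dx":46,"dy":8,"dz":0},
    {"dx":46,"dy":8,"dz":0},
  ],
)

```text
schema error: expected keys dx, dy, dz, turn, hand
```

Call:
play_rows(
  commands=[
    {"dx":46,"dy":8,"dz":0},
    {"dx":0,"dy":0,"dz":0},
    {"dx":0,"dy":0,"dz":0},
  ],
)

```text
schema error: expected keys dx, dy, dz, turn, hand
```

Call:
play_rows(
  commands=[
    {"dx":46,"dy":8,"dz":0,"turn":0,"hand":60},
    {"dx":46,"dy":8,"dz":0,"turn":0,"hand":60},
    {"dx":46,"dy":8,"dz":0,"turn":0,"hand":60},
    {"dx":46,"dy":8,"dz":0,"turn":0,"hand":60},
    {"dx":46,"dy":8,"dz":0,"turn":0,"hand":60},
  ],
)

```text
time_s: 1.4
tool_pos: [0.336, -0.3399, 0.2671]
tcp_rot: [[0.131, 0.991, -0.0], [0.991, -0.131, 0.001], [0.001, -0.0, -1.0]]
contact_force: [0.2, -0.4, 0.2]
width: 0.701
gripper_force: 0.0
```

Call:
play_rows(
  commands=[
    {"dx":46,"dy":8,"dz":0,"turn":0,"hand":60},
    {"dx":46,"dy":8,"dz":0,"turn":0,"hand":60},
    {"dx":46,"dy":8,"dz":0,"turn":0,"hand":60},
    {"dx":46,"dy":8,"dz":0,"turn":0,"hand":60},
    {"dx":46,"dy":8,"dz":0,"turn":0,"hand":60},
  ],
)

```text
time_s: 1.9
tool_pos: [0.4048, -0.117, 0.2674]
tcp_rot: [[0.131, 0.991, 0.0], [0.991, -0.131, -0.0], [-0.0, 0.0, -1.0]]
contact_force: [0.3, -0.4, -0.5]
width: 0.699
gripper_force: 0.0
```

Call:
play_rows(
  commands=[
    {"dx":46,"dy":8,"dz":0,"turn":0,"hand":60},
    {"dx":0,"dy":0,"dz":0,"turn":0,"hand":60},
    {"dx":0,"dy":0,"dz":0,"turn":0,"hand":60},
  ],
)

```text
time_s: 2.2
tool_pos: [0.4185, -0.0732, 0.2673]
tcp_rot: [[0.125, 0.992, -0.001], [0.992, -0.125, -0.0], [-0.001, -0.001, -1.0]]
contact_force: [-0.6, -0.6, -0.6]
width: 0.705
gripper_force: 0.0
```

```bash
cat > st.py <<'E'
from h import *
import sys
p=np.load("pose.npy");o=sensors.observe();R=Rz(p[2])
i=int(sys.argv[1])-1
B=R.T@(o["tool_pos"]-[p[0],p[1],0]);hd=head(i)
print("TCP bank mm",(B*1e3).round(1),"head",(hd*1e3).round(1),"tip",(tip(i)*1e3).round(1),"w",o["width"].round(3))
E
python3 st.py 4; python3 - <<'E'
from h import *
im,d=get_image("scene");np.savez("s2.npz",im=im,d=d)
c=cv2.resize(im[100:290,230:470],None,fx=3,fy=3,interpolation=cv2.INTER_CUBIC);cv2.imwrite("pics/s2.png",c[:,:,::-1])
E
```

```text
Traceback (most recent call last):
  File "st.py", line 6, in <module>
    print("TCP bank mm",(B*1e3).round(1),"head",(hd*1e3).round(1),"tip",(tip(i)*1e3).round(1),"w",o["width"].round(3))
                                                                                                  ^^^^^^^^^^^^^^^^
AttributeError: 'float' object has no attribute 'round'
```

View pics/s2.png

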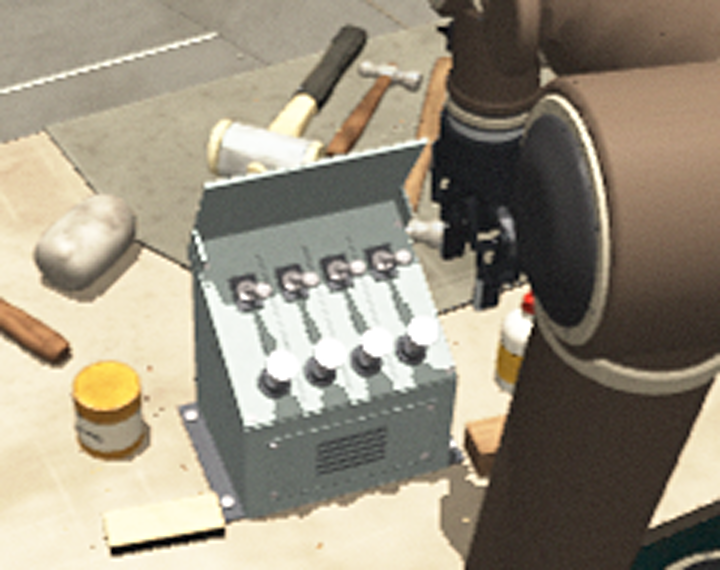

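The picture shows the far finger tip at crop (485,300), right of and above line 4's lever, and nothing has been disturbed. I'll measure the finger tip in the tool frame from the depth.

```bash
sed -i 's/o\["width"\].round(3)/round(o["width"],3)/' st.py; python3 st.py 4; python3 - <<'E'
from h import *
o=sensors.observe();d=np.load("s2.npz")["d"].astype(float)
P=cloud("scene",d)[d>0];T=(P-o["tool_pos"])@o["tcp_rot"]*1e3
k=(abs(T[:,0])<60)&(abs(T[:,1])<90)&(T[:,2]>-110)&(T[:,2]<20);T=T[k]
for a in range(-110,20,8):
    q=T[(T[:,2]>=a)&(T[:,2]<a+8)]
    if len(q):print(a,len(q),"x",np.percentile(q[:,0],[2,98]).round(),"y",np.percentile(q[:,1],[2,25,75,98]).round())
E
```

```text
TCP bank mm [-121.7  -75.6  267.3] head [-68.2 -67.5 193.6] tip [-19.2 -67.5 235.3] w 0.706
-110 76 x [-3. 21.] y [-67. -62.  15.  63.]
-102 77 x [-4. 20.] y [-65. -35.  22.  63.]
-94 55 x [-8. 19.] y [-64. -59.  25.  60.]
-86 66 x [-7. 16.] y [-64. -60.  11.  58.]
-78 36 x [-3. 16.] y [-61. -41.  34.  53.]
-70 28 x [-5. 15.] y [-43. -33.  32.  37.]
-62 39 x [-5. 14.] y [-45. -38.  30.  35.]
-54 43 x [-6. 14.] y [-46. -42.  30.  36.]
-46 41 x [-8. 14.] y [-45. -39.  31.  34.]
-38 35 x [-8. 14.] y [-43. -36.  31.  33.]
-30 2 x [-0.  2.] y [31. 31. 31. 32.]
```

The linkage bulges out beyond the finger edge along the closing line but is only about ±16 mm thick along tool x. I'll turn 90° so that tool x points along bank x, and work with the fingers shut. That clears both the levers and the cowl.

Call:
play_rows(
  commands=[
    {"dx":0,"dy":0,"dz":0,"turn":0.143,"hand":0},
    {"dx":0,"dy":0,"dz":0,"turn":0.143,"hand":0},
    {"dx":0,"dy":0,"dz":0,"turn":0.143,"hand":0},
    {"dx":0,"dy":0,"dz":0,"turn":0.143,"hand":0},
    {"dx":0,"dy":0,"dz":0,"turn":0.143,"hand":0},
  ],
)

```text
time_s: 2.75
tool_pos: [0.418, -0.0762, 0.2674]
tcp_rot: [[0.753, 0.658, -0.001], [0.658, -0.753, -0.0], [-0.001, -0.0, -1.0]]
contact_force: [0.1, -0.2, -0.0]
width: -0.002
gripper_force: 0.0
```

Call:
play_rows(
  commands=[
    {"dx":0,"dy":0,"dz":0,"turn":0.143,"hand":0},
    {"dx":0,"dy":0,"dz":0,"turn":0.143,"hand":0},
    {"dx":0,"dy":0,"dz":0,"turn":0.143,"hand":0},
    {"dx":0,"dy":0,"dz":0,"turn":0.143,"hand":0},
    {"dx":0,"dy":0,"dz":0,"turn":0.143,"hand":0},
  ],
)

```text
time_s: 3.25
tool_pos: [0.418, -0.0763, 0.2673]
tcp_rot: [[1.0, 0.003, -0.001], [0.003, -1.0, -0.0], [-0.001, 0.0, -1.0]]
contact_force: [0.7, -0.1, -0.0]
width: -0.0
gripper_force: 0.0
```

Call:
play_rows(
  commands=[
    {"dx":0,"dy":0,"dz":0,"turn":0.141,"hand":0},
    {"dx":18,"dy":-4,"dz":15,"turn":0,"hand":0},
    {"dx":18,"dy":-4,"dz":15,"turn":0,"hand":0},
    {"dx":0,"dy":0,"dz":20,"turn":0,"hand":0},
    {"dx":0,"dy":0,"dz":0,"turn":0,"hand":0},
  ],
)

```text
time_s: 3.75
tool_pos: [0.4527, -0.0722, 0.2145]
tcp_rot: [[0.991, -0.131, -0.007], [-0.131, -0.991, 0.001], [-0.007, -0.0, -1.0]]
contact_force: [-0.8, 0.8, 0.1]
width: 0.0
gripper_force: 0.0
```

```bash
python3 st.py 4; python3 - <<'E'
from h import *
im,d=get_image("scene");o=sensors.observe();d=d.astype(float)
print(o["tcp_rot"].round(3).tolist(),o["joint_pos"].round(2),o["contact_force"].round(1))
P=cloud("scene",d)[d>0];T=(P-o["tool_pos"])@o["tcp_rot"]*1e3
k=(abs(T[:,0])<60)&(abs(T[:,1])<90)&(T[:,2]>-150)&(T[:,2]<20);T=T[k]
for a in range(-150,20,8):
    q=T[(T[:,2]>=a)&(T[:,2]<a+8)]
    if len(q):print(a,len(q),"x",np.percentile(q[:,0],[2,98]).round(),"y",np.percentile(q[:,1],[2,98]).round())
c=cv2.resize(im[120:280,250:450],None,fx=4,fy=3.75,interpolation=cv2.INTER_CUBIC);cv2.imwrite("pics/s3.png",c[:,:,::-1])
E
```

```text
TCP bank mm [-87.9 -69.2 214.5] head [-68.2 -67.5 193.6] tip [-19.2 -67.5 235.3] w 0.0
[[0.991, -0.131, -0.004], [-0.131, -0.991, 0.001], [-0.005, -0.0, -1.0]] [-0.25 -0.02  2.   -0.    1.17  1.45] [-0.5 -0.8  0.1]
-150 18 x [-32.  10.] y [-39.  -8.]
-142 38 x [-15.   7.] y [-43.  37.]
-134 77 x [-22.   5.] y [-43.  32.]
-126 99 x [-22.   3.] y [-54.  36.]
-118 109 x [-20.  10.] y [-63.  41.]
-110 82 x [-20.  -2.] y [-62.  42.]
-102 68 x [-20.   1.] y [-51.  42.]
-94 72 x [-20.   5.] y [-46.  42.]
-86 61 x [-17.  10.] y [-40.  39.]
-78 76 x [-15.   9.] y [-35.  32.]
-70 40 x [-15.  -6.] y [-20.  27.]
-62 17 x [-14.  -7.] y [-14.   9.]
-54 28 x [-15.   4.] y [-15.  12.]
-46 23 x [-13.   3.] y [-15.  10.]
-38 25 x [-13.   2.] y [-15.  11.]
-30 12 x [-12.   3.] y [-13.  10.]
10 10 x [16. 29.] y [-88.   1.]
18 27 x [10. 30.] y [-88.   6.]
```

View pics/s3.png

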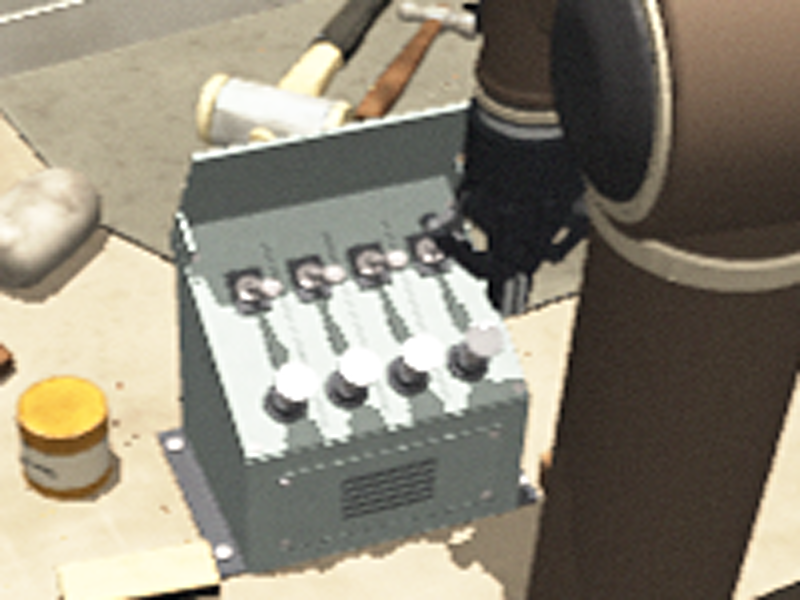

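The gripper, now shut, sits above and in front of plunger 4, with the finger end at crop (512,310) and the levers untouched. I'll check where the TCP projects before going in.

```bash
python3 - <<'E'
from h import *
o=sensors.observe();t=o["tool_pos"];z=o["tcp_rot"][:,2]
im,d=get_image("scene")
for k in (0,-10,-20,-30,-40):
    c=proj("scene",t+z*k/1e3)[0];u,v=c.round().astype(int)
    cam=calibration("scene")["view"]@np.r_[t+z*k/1e3,1]
    print(k,c.round(1),((c-[250,120])*[4,3.75]).round(),"depth",cam[2].round(3),d[v,u-3:u+4].round(3),im[v,u])
E
```

```text
0 [375.2 208.1] [501. 330.] depth 1.383 [1.416 1.411 1.409 1.469 1.471 1.699 1.7  ] [231 233 229]
-10 [375.5 205.4] [502. 320.] depth 1.377 [1.473 1.476 1.704 1.704 1.709 1.708 1.712] [227 208 174]
-20 [375.9 202.6] [503. 310.] depth 1.37 [1.477 1.361 1.354 1.356 1.348 1.352 1.361] [131 127 121]
-30 [376.2 199.8] [505. 299.] depth 1.363 [1.353 1.347 1.349 1.346 1.345 1.351 1.354] [128 127 121]
-40 [376.5 197. ] [506. 289.] depth 1.356 [1.342 1.346 1.349 1.337 1.34  1.341 1.341] [104 104 101]
```

Call:
play_rows(
  commands=[
    {"dx":3,"dy":-1,"dz":7,"turn":0,"hand":0},
    {"dx":3,"dy":-1,"dz":7,"turn":0,"hand":0},
    {"dx":0,"dy":0,"dz":0,"turn":0,"hand":0},
    {"dx":0,"dy":0,"dz":0,"turn":0,"hand":0},
    {"dx":0,"dy":0,"dz":0,"turn":0,"hand":0},
  ],
)

```text
time_s: 4.35
tool_pos: [0.4617, -0.0696, 0.2039]
tcp_rot: [[0.992, -0.127, 0.0], [-0.127, -0.992, -0.0], [0.0, 0.0, -1.0]]
contact_force: [-0.1, -0.1, -0.2]
width: -0.001
gripper_force: 0.0
```

Call:
play_rows(
  commands=[
    {"dx":0,"dy":1,"dz":2,"turn":0,"hand":0},
    {"dx":0,"dy":1,"dz":2,"turn":0,"hand":0},
    {"dx":0,"dy":0,"dz":2,"turn":0,"hand":0},
    {"dx":0,"dy":0,"dz":0,"turn":0,"hand":0},
  ],
)

```text
time_s: 4.75
tool_pos: [0.4609, -0.0716, 0.1971]
tcp_rot: [[0.992, -0.127, -0.001], [-0.127, -0.992, 0.0], [-0.001, -0.0, -1.0]]
contact_force: [-0.8, -0.4, -0.1]
width: 0.002
gripper_force: 0.0
```

Call:
play_rows(
  commands=[
    {"dx":0,"dy":0,"dz":2,"turn":0,"hand":0},
    {"dx":0,"dy":0,"dz":2,"turn":0,"hand":0},
    {"dx":0,"dy":0,"dz":1,"turn":0,"hand":0},
    {"dx":0,"dy":0,"dz":0,"turn":0,"hand":0},
  ],
)

```text
time_s: 5.15
tool_pos: [0.4611, -0.0715, 0.1923]
tcp_rot: [[0.992, -0.127, -0.0], [-0.127, -0.992, 0.0], [-0.0, -0.0, -1.0]]
contact_force: [0.1, 0.8, -0.2]
width: 0.004
gripper_force: 0.0
```

Call:
play_rows(
  commands=[
    {"dx":0,"dy":0,"dz":2,"turn":0,"hand":0},
    {"dx":0,"dy":0,"dz":2,"turn":0,"hand":0},
    {"dx":0,"dy":0,"dz":1,"turn":0,"hand":0},
    {"dx":0,"dy":0,"dz":0,"turn":0,"hand":0},
  ],
)

```text
time_s: 5.55
tool_pos: [0.4611, -0.0716, 0.1873]
tcp_rot: [[0.992, -0.127, -0.001], [-0.127, -0.992, 0.0], [-0.001, -0.0, -1.0]]
contact_force: [-0.6, -0.6, -0.2]
width: -0.001
gripper_force: 0.0
```

Call:
play_rows(
  commands=[
    {"dx":0,"dy":0,"dz":2,"turn":0,"hand":0},
    {"dx":0,"dy":0,"dz":2,"turn":0,"hand":0},
    {"dx":0,"dy":0,"dz":1,"turn":0,"hand":0},
    {"dx":0,"dy":0,"dz":0,"turn":0,"hand":0},
  ],
)

```text
time_s: 5.95
tool_pos: [0.4611, -0.0716, 0.1823]
tcp_rot: [[0.992, -0.127, -0.0], [-0.127, -0.992, 0.0], [-0.001, -0.0, -1.0]]
contact_force: [-0.1, -0.4, 0.9]
width: 0.005
gripper_force: 0.0
```

Call:
play_rows(
  commands=[
    {"dx":0,"dy":0,"dz":2,"turn":0,"hand":0},
    {"dx":0,"dy":0,"dz":2,"turn":0,"hand":0},
    {"dx":0,"dy":0,"dz":1,"turn":0,"hand":0},
    {"dx":0,"dy":0,"dz":0,"turn":0,"hand":0},
  ],
)

```text
time_s: 6.35
tool_pos: [0.4611, -0.0716, 0.1773]
tcp_rot: [[0.992, -0.127, -0.001], [-0.127, -0.992, 0.0], [-0.001, -0.0, -1.0]]
contact_force: [1.1, -0.1, 0.3]
width: -0.0
gripper_force: 0.0
```

```bash
python3 st.py 4; python3 - <<'E'
from h import *
im,d=get_image("scene");o=sensors.observe();print(o["contact_force"].round(1),o["joint_torque"].round(1))
c=cv2.resize(im[150:250,320:430],None,fx=7,fy=6,interpolation=cv2.INTER_CUBIC);cv2.imwrite("pics/s4.png",c[:,:,::-1])
E
```

```text
TCP bank mm [-79.7 -67.5 177.3] head [-68.2 -67.5 193.6] tip [-19.2 -67.5 235.3] w -0.0
[0.2 0.2 0.4] [ -0.  -27.5 -26.    0.    0.   -0. ]
```

View pics/s4.png

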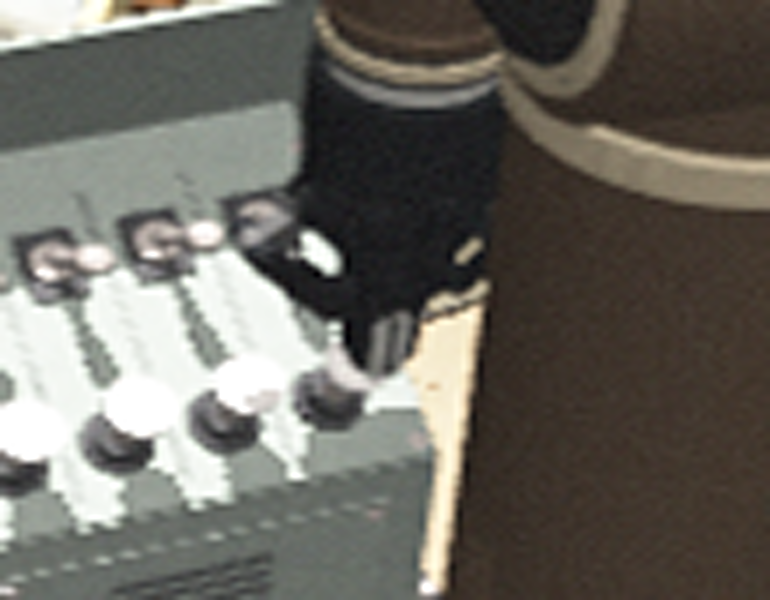

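The picture shows the finger end at about (390,370), right at the plunger 4 head at (355,370), so contact is near. The other levers and heads are untouched.

Call:
play_rows(
  commands=[
    {"dx":0,"dy":0,"dz":2,"turn":0,"hand":0},
    {"dx":0,"dy":0,"dz":2,"turn":0,"hand":0},
    {"dx":0,"dy":0,"dz":1,"turn":0,"hand":0},
    {"dx":0,"dy":0,"dz":0,"turn":0,"hand":0},
  ],
)

```text
time_s: 6.8
tool_pos: [0.4611, -0.0716, 0.1723]
tcp_rot: [[0.992, -0.127, -0.001], [-0.127, -0.992, 0.0], [-0.001, -0.0, -1.0]]
contact_force: [-0.1, 1.0, 0.6]
width: 0.001
gripper_force: 0.0
```

Call:
play_rows(
  commands=[
    {"dx":0.5,"dy":0,"dz":1,"turn":0,"hand":0},
    {"dx":0.5,"dy":0,"dz":1,"turn":0,"hand":0},
    {"dx":0.5,"dy":0,"dz":1,"turn":0,"hand":0},
    {"dx":0.5,"dy":0,"dz":1,"turn":0,"hand":0},
    {"dx":0,"dy":0,"dz":0,"turn":0,"hand":0},
  ],
)

```text
time_s: 7.3
tool_pos: [0.4632, -0.0719, 0.1687]
tcp_rot: [[0.992, -0.127, -0.0], [-0.127, -0.992, -0.0], [-0.0, 0.0, -1.0]]
contact_force: [-0.4, -0.2, 0.6]
width: 0.0
gripper_force: 0.9
```

Call:
play_rows(
  commands=[
    {"dx":0.5,"dy":0,"dz":1,"turn":0,"hand":0},
    {"dx":0.5,"dy":0,"dz":1,"turn":0,"hand":0},
    {"dx":0.5,"dy":0,"dz":1,"turn":0,"hand":0},
    {"dx":0,"dy":0,"dz":0,"turn":0,"hand":0},
  ],
)

```text
time_s: 7.7
tool_pos: [0.4648, -0.0721, 0.1655]
tcp_rot: [[0.992, -0.127, 0.0], [-0.127, -0.992, -0.0], [0.0, 0.0, -1.0]]
contact_force: [-0.9, -0.4, 3.0]
width: -0.002
gripper_force: 1.5
```

```bash
python3 st.py 4; python3 - <<'E'
from h import *
o=sensors.observe();print(o["contact_force"].round(1),o["moment"].round(2))
im,d=get_image("scene");P=cloud("scene",d.astype(float));p=np.load("pose.npy")
B=(P-[p[0],p[1],0])@Rz(p[2]);N=(B-[0,0,.17])
h=N@nn;sl=N@s;y=B[...,1]
for i in range(4):
    k=(abs(y-Y[i])<.011)&(abs(sl+.05)<.016)&(h>.012)&(h<.06)&(im.min(-1)>150);print(i+1,k.sum(),np.percentile(h[k],[25,50,75]).round(4) if k.sum() else 0)
E
```

```text
TCP bank mm [-75.9 -67.6 165.5] head [-68.2 -67.5 193.6] tip [-19.2 -67.5 235.3] w -0.002
[-0.9 -0.4  3. ] [0.02 0.19 0.03]
1 70 [0.0473 0.0492 0.051 ]
2 67 [0.0494 0.0513 0.0533]
3 63 [0.0498 0.0516 0.0526]
4 7 [0.0441 0.0489 0.0514]
```

Contact with plunger 4 at about 3 N. Now I'll press along the normal in small steps.

Call:
play_rows(
  commands=[
    {"dx":0.45,"dy":0,"dz":0.9,"turn":0,"hand":0},
    {"dx":0.45,"dy":0,"dz":0.9,"turn":0,"hand":0},
    {"dx":0.45,"dy":0,"dz":0.9,"turn":0,"hand":0},
    {"dx":0.45,"dy":0,"dz":0.9,"turn":0,"hand":0},
    {"dx":0,"dy":0,"dz":0,"turn":0,"hand":0},
  ],
)

```text
time_s: 8.25
tool_pos: [0.4667, -0.0723, 0.1619]
tcp_rot: [[0.992, -0.127, 0.0], [-0.127, -0.992, -0.0], [0.0, -0.0, -1.0]]
contact_force: [-1.3, -0.1, 1.7]
width: -0.002
gripper_force: 1.3
```

Call:
play_rows(
  commands=[
    {"dx":0.5,"dy":0,"dz":1,"turn":0,"hand":0},
    {"dx":0.5,"dy":0,"dz":1,"turn":0,"hand":0},
    {"dx":0,"dy":0,"dz":0,"turn":0,"hand":0},
  ],
)

```text
time_s: 8.55
tool_pos: [0.4677, -0.0725, 0.1599]
tcp_rot: [[0.992, -0.127, 0.0], [-0.127, -0.992, -0.0], [0.0, 0.0, -1.0]]
contact_force: [-2.0, 1.1, 2.7]
width: 0.0
gripper_force: 1.3
```

Call:
play_rows(
  commands=[
    {"dx":0.5,"dy":0,"dz":1,"turn":0,"hand":0},
    {"dx":0.5,"dy":0,"dz":1,"turn":0,"hand":0},
    {"dx":0,"dy":0,"dz":0,"turn":0,"hand":0},
  ],
)

```text
time_s: 8.85
tool_pos: [0.4686, -0.0726, 0.1579]
tcp_rot: [[0.992, -0.127, 0.0], [-0.127, -0.992, -0.0], [0.0, -0.0, -1.0]]
contact_force: [-1.1, -0.1, 2.6]
width: 0.003
gripper_force: 1.3
```

Call:
play_rows(
  commands=[
    {"dx":0.5,"dy":0,"dz":1,"turn":0,"hand":0},
    {"dx":0.5,"dy":0,"dz":1,"turn":0,"hand":0},
    {"dx":0,"dy":0,"dz":0,"turn":0,"hand":0},
  ],
)

```text
time_s: 9.15
tool_pos: [0.4696, -0.0727, 0.1559]
tcp_rot: [[0.992, -0.127, 0.0], [-0.127, -0.992, -0.0], [0.0, 0.0, -1.0]]
contact_force: [-0.3, 0.1, 3.1]
width: 0.0
gripper_force: 1.6
```

Call:
play_rows(
  commands=[
    {"dx":0.5,"dy":0,"dz":1,"turn":0,"hand":0},
    {"dx":0.5,"dy":0,"dz":1,"turn":0,"hand":0},
    {"dx":0,"dy":0,"dz":0,"turn":0,"hand":0},
  ],
)

```text
time_s: 9.45
tool_pos: [0.4703, -0.0728, 0.1546]
tcp_rot: [[0.992, -0.127, -0.001], [-0.127, -0.992, 0.0], [-0.001, 0.0, -1.0]]
contact_force: [-3.0, 0.1, 7.4]
width: 0.001
gripper_force: 4.2
```

Call:
play_rows(
  commands=[
    {"dx":0.3,"dy":0,"dz":0.6,"turn":0,"hand":0},
    {"dx":0,"dy":0,"dz":0,"turn":0,"hand":0},
  ],
)

```text
time_s: 9.65
tool_pos: [0.4704, -0.0728, 0.1543]
tcp_rot: [[0.992, -0.127, -0.001], [-0.127, -0.992, 0.0], [-0.001, 0.0, -1.0]]
contact_force: [-5.1, 0.2, 10.1]
width: 0.0
gripper_force: 5.3
```

Line 4 springs back at 11 N part-way, so it is jammed. I'll stop, back off along the normal and go to line 3.

Call:
play_rows(
  commands=[
    {"dx":-2,"dy":0,"dz":-4,"turn":0,"hand":0},
    {"dx":-4.5,"dy":0,"dz":-9,"turn":0,"hand":0},
    {"dx":-4.5,"dy":0,"dz":-9,"turn":0,"hand":0},
    {"dx":0,"dy":-22.5,"dz":0,"turn":0,"hand":0},
    {"dx":0,"dy":-22.5,"dz":0,"turn":0,"hand":0},
  ],
)

```text
time_s: 10.15
tool_pos: [0.4658, -0.0267, 0.1763]
tcp_rot: [[0.992, -0.129, 0.002], [-0.129, -0.992, -0.0], [0.002, -0.0, -1.0]]
contact_force: [-0.0, -0.2, -0.9]
width: -0.002
gripper_force: 0.0
```

Call:
play_rows(
  commands=[
    {"dx":0,"dy":0,"dz":0,"turn":0,"hand":0},
    {"dx":1,"dy":0,"dz":2,"turn":0,"hand":0},
    {"dx":1,"dy":0,"dz":2,"turn":0,"hand":0},
    {"dx":1,"dy":0,"dz":2,"turn":0,"hand":0},
    {"dx":0,"dy":0,"dz":0,"turn":0,"hand":0},
  ],
)

```text
time_s: 10.65
tool_pos: [0.4683, -0.0278, 0.1689]
tcp_rot: [[0.992, -0.128, -0.001], [-0.128, -0.992, 0.0], [-0.001, 0.0, -1.0]]
contact_force: [-0.1, -0.6, -0.1]
width: 0.001
gripper_force: 0.0
```

```bash
python3 st.py 3
```

```text
TCP bank mm [-78.  -23.2 168.9] head [-68.2 -22.5 193.6] tip [-19.2 -22.5 235.3] w 0.001
```

Call:
play_rows(
  commands=[
    {"dx":0.5,"dy":0,"dz":1,"turn":0,"hand":0},
    {"dx":0.5,"dy":0,"dz":1,"turn":0,"hand":0},
    {"dx":0.5,"dy":0,"dz":1,"turn":0,"hand":0},
    {"dx":0.5,"dy":0,"dz":1,"turn":0,"hand":0},
    {"dx":0.5,"dy":0,"dz":1,"turn":0,"hand":0},
  ],
)

```text
time_s: 11.15
tool_pos: [0.4709, -0.0278, 0.1644]
tcp_rot: [[0.992, -0.127, -0.0], [-0.127, -0.992, -0.001], [-0.0, 0.001, -1.0]]
contact_force: [-3.2, -1.5, 3.8]
width: -0.0
gripper_force: 2.4
```

Call:
play_rows(
  commands=[
    {"dx":0.5,"dy":0,"dz":1,"turn":0,"hand":0},
    {"dx":0.5,"dy":0,"dz":1,"turn":0,"hand":0},
    {"dx":0.5,"dy":0,"dz":1,"turn":0,"hand":0},
    {"dx":0,"dy":0,"dz":0,"turn":0,"hand":0},
  ],
)

```text
time_s: 11.55
tool_pos: [0.4726, -0.0279, 0.1612]
tcp_rot: [[0.992, -0.127, -0.0], [-0.127, -0.992, -0.0], [-0.0, 0.0, -1.0]]
contact_force: [-1.7, -2.6, 1.3]
width: -0.0
gripper_force: 1.7
```

Call:
play_rows(
  commands=[
    {"dx":0.5,"dy":0,"dz":1,"turn":0,"hand":0},
    {"dx":0.5,"dy":0,"dz":1,"turn":0,"hand":0},
    {"dx":0.25,"dy":0,"dz":0.5,"turn":0,"hand":0},
  ],
)

```text
time_s: 11.85
tool_pos: [0.4738, -0.0279, 0.1588]
tcp_rot: [[0.992, -0.127, -0.0], [-0.127, -0.992, -0.0], [-0.0, 0.0, -1.0]]
contact_force: [-2.7, -3.2, 4.6]
width: 0.001
gripper_force: 2.3
```

Call:
play_rows(
  commands=[
    {"dx":0.5,"dy":0.2,"dz":1,"turn":0,"hand":0},
    {"dx":0.5,"dy":0.1,"dz":1,"turn":0,"hand":0},
    {"dx":0,"dy":0,"dz":0,"turn":0,"hand":0},
  ],
)

```text
time_s: 12.15
tool_pos: [0.4748, -0.0281, 0.1567]
tcp_rot: [[0.992, -0.127, 0.0], [-0.127, -0.992, 0.0], [0.0, -0.0, -1.0]]
contact_force: [-1.4, -1.5, 2.9]
width: 0.001
gripper_force: 1.7
```

Call:
play_rows(
  commands=[
    {"dx":0.5,"dy":0,"dz":1,"turn":0,"hand":0},
    {"dx":0.5,"dy":0,"dz":1,"turn":0,"hand":0},
    {"dx":0,"dy":0,"dz":0,"turn":0,"hand":0},
  ],
)

```text
time_s: 12.45
tool_pos: [0.4758, -0.0283, 0.1547]
tcp_rot: [[0.992, -0.127, 0.0], [-0.127, -0.992, 0.0], [0.0, -0.0, -1.0]]
contact_force: [-2.8, -1.4, 3.2]
width: -0.005
gripper_force: 1.8
```

Call:
play_rows(
  commands=[
    {"dx":0.5,"dy":0,"dz":1,"turn":0,"hand":0},
    {"dx":0.5,"dy":0,"dz":1,"turn":0,"hand":0},
    {"dx":0,"dy":0,"dz":0,"turn":0,"hand":0},
  ],
)

```text
time_s: 12.75
tool_pos: [0.4768, -0.0285, 0.1527]
tcp_rot: [[0.992, -0.127, 0.0], [-0.127, -0.992, 0.0], [0.0, -0.0, -1.0]]
contact_force: [-2.8, -2.5, 2.8]
width: 0.006
gripper_force: 1.8
```

Call:
play_rows(
  commands=[
    {"dx":0.5,"dy":0,"dz":1,"turn":0,"hand":0},
    {"dx":0.6,"dy":0.1,"dz":1.2,"turn":0,"hand":0},
    {"dx":0,"dy":0,"dz":0,"turn":0,"hand":0},
  ],
)

```text
time_s: 13.05
tool_pos: [0.4779, -0.0287, 0.1505]
tcp_rot: [[0.992, -0.127, 0.0], [-0.127, -0.992, 0.0], [0.0, -0.0, -1.0]]
contact_force: [-2.6, -1.8, 3.3]
width: -0.001
gripper_force: 1.7
```

Call:
play_rows(
  commands=[
    {"dx":0.5,"dy":0,"dz":1,"turn":0,"hand":0},
    {"dx":0.6,"dy":0,"dz":1.2,"turn":0,"hand":0},
    {"dx":0,"dy":0,"dz":0,"turn":0,"hand":0},
  ],
)

```text
time_s: 13.35
tool_pos: [0.479, -0.0289, 0.1483]
tcp_rot: [[0.992, -0.127, 0.0], [-0.127, -0.992, 0.0], [0.0, -0.0, -1.0]]
contact_force: [-2.1, -1.5, 3.2]
width: -0.002
gripper_force: 1.7
```

Past 18 mm with no rise in force, so line 3 is free. I'll run it home.

Call:
play_rows(
  commands=[
    {"dx":0.7,"dy":0,"dz":1.4,"turn":0,"hand":0},
    {"dx":0.7,"dy":0,"dz":1.4,"turn":0,"hand":0},
    {"dx":0.7,"dy":0,"dz":1.4,"turn":0,"hand":0},
    {"dx":0.7,"dy":0,"dz":1.4,"turn":0,"hand":0},
    {"dx":0,"dy":0,"dz":0,"turn":0,"hand":0},
  ],
)

```text
time_s: 13.85
tool_pos: [0.4819, -0.0292, 0.1426]
tcp_rot: [[0.992, -0.127, 0.0], [-0.127, -0.992, 0.0], [0.0, -0.0, -1.0]]
contact_force: [-1.7, -0.6, 3.1]
width: -0.001
gripper_force: 1.5
```

Call:
play_rows(
  commands=[
    {"dx":0.5,"dy":0,"dz":1,"turn":0,"hand":0},
    {"dx":0.5,"dy":0,"dz":1,"turn":0,"hand":0},
    {"dx":0,"dy":0,"dz":0,"turn":0,"hand":0},
  ],
)

```text
time_s: 14.15
tool_pos: [0.4828, -0.0294, 0.1408]
tcp_rot: [[0.992, -0.127, 0.0], [-0.127, -0.992, 0.0], [0.0, -0.0, -1.0]]
contact_force: [-0.7, -0.6, 2.9]
width: -0.002
gripper_force: 1.7
```

Call:
play_rows(
  commands=[
    {"dx":0.5,"dy":0,"dz":1,"turn":0,"hand":0},
    {"dx":0.5,"dy":0,"dz":1,"turn":0,"hand":0},
    {"dx":0,"dy":0,"dz":0,"turn":0,"hand":0},
  ],
)

```text
time_s: 14.45
tool_pos: [0.4831, -0.0294, 0.1401]
tcp_rot: [[0.992, -0.127, -0.002], [-0.127, -0.992, 0.0], [-0.002, 0.0, -1.0]]
contact_force: [-7.6, 0.2, 12.9]
width: -0.002
gripper_force: 7.0
```

Line 3 is home with a hard stop at about 28.5 mm of push. I'll back off and bring the finger in front of lever 3.

Call:
play_rows(
  commands=[
    {"dx":-2,"dy":0,"dz":-4,"turn":0,"hand":0},
    {"dx":-3,"dy":0,"dz":-10,"turn":0,"hand":0},
    {"dx":0,"dy":0,"dz":-20,"turn":0,"hand":0},
    {"dx":0,"dy":0,"dz":-20,"turn":0,"hand":0},
    {"dx":12,"dy":0,"dz":0,"turn":0,"hand":0},
  ],
)

```text
time_s: 14.95
tool_pos: [0.4924, -0.0304, 0.1958]
tcp_rot: [[0.992, -0.127, 0.006], [-0.127, -0.992, -0.001], [0.006, -0.0, -1.0]]
contact_force: [0.6, -0.7, -0.6]
width: 0.001
gripper_force: 0.0
```

Call:
play_rows(
  commands=[
    {"dx":6,"dy":0,"dz":0,"turn":0,"hand":0},
    {"dx":6,"dy":0,"dz":0,"turn":0,"hand":0},
    {"dx":0,"dy":0,"dz":0,"turn":0,"hand":0},
    {"dx":0,"dy":0,"dz":0,"turn":0,"hand":0},
  ],
)

```text
time_s: 15.35
tool_pos: [0.5018, -0.0318, 0.1917]
tcp_rot: [[0.992, -0.127, -0.003], [-0.127, -0.992, 0.0], [-0.003, -0.0, -1.0]]
contact_force: [-0.2, -0.8, 0.4]
width: -0.003
gripper_force: 0.0
```

```bash
python3 st.py 3; python3 - <<'E'
from h import *
im,d=get_image("scene")
c=cv2.resize(im[140:250,310:430],None,fx=6.5,fy=5.4,interpolation=cv2.INTER_CUBIC);cv2.imwrite("pics/s5.png",c[:,:,::-1])
E
```

```text
TCP bank mm [-44.3 -23.  191.7] head [-68.2 -22.5 193.6] tip [-19.2 -22.5 235.3] w -0.003
```

View pics/s5.png

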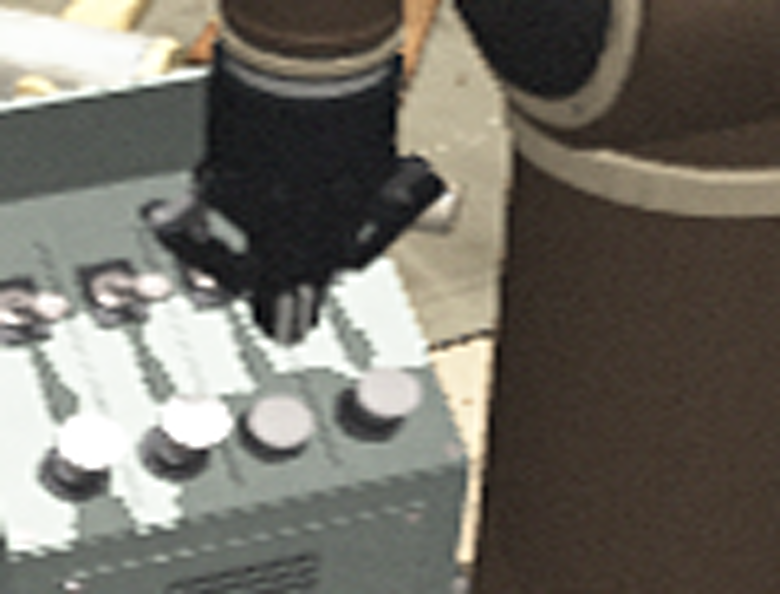

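The picture shows plunger 3 home at (280,425) and plunger 4 part-way at (385,395), with the finger in front of lever 3. Next I flip lever 3.

Call:
play_rows(
  commands=[
    {"dx":8.5,"dy":0,"dz":-2,"turn":0,"hand":0},
    {"dx":3.4,"dy":0,"dz":-4.5,"turn":0,"hand":0},
    {"dx":3.4,"dy":0,"dz":-4.5,"turn":0,"hand":0},
    {"dx":4.2,"dy":0,"dz":-4,"turn":0,"hand":0},
    {"dx":4.2,"dy":0,"dz":-4,"turn":0,"hand":0},
  ],
)

```text
time_s: 15.9
tool_pos: [0.5248, -0.0348, 0.2119]
tcp_rot: [[0.992, -0.127, -0.003], [-0.127, -0.992, 0.0], [-0.003, 0.0, -1.0]]
contact_force: [-4.2, 0.9, 1.4]
width: 0.002
gripper_force: 2.1
```

Call:
play_rows(
  commands=[
    {"dx":4.8,"dy":0,"dz":-3,"turn":0,"hand":0},
    {"dx":4.8,"dy":0,"dz":-3,"turn":0,"hand":0},
    {"dx":5.2,"dy":0,"dz":-2.2,"turn":0,"hand":0},
    {"dx":5.2,"dy":0,"dz":-2.2,"turn":0,"hand":0},
    {"dx":4,"dy":0,"dz":-1,"turn":0,"hand":0},
  ],
)

```text
time_s: 16.4
tool_pos: [0.551, -0.0381, 0.2239]
tcp_rot: [[0.992, -0.127, 0.002], [-0.127, -0.992, -0.0], [0.002, -0.0, -1.0]]
contact_force: [-2.7, -0.4, 2.0]
width: -0.001
gripper_force: 1.3
```

```bash
python3 st.py 3
```

```text
TCP bank mm [  5.3 -23.  223.9] head [-68.2 -22.5 193.6] tip [-19.2 -22.5 235.3] w -0.001
```

Call:
play_rows(
  commands=[
    {"dx":2,"dy":0,"dz":-1,"turn":0,"hand":0},
    {"dx":1.5,"dy":0,"dz":-1,"turn":0,"hand":0},
    {"dx":0,"dy":0,"dz":0,"turn":0,"hand":0},
  ],
)

```text
time_s: 16.7
tool_pos: [0.5536, -0.0385, 0.2248]
tcp_rot: [[0.992, -0.127, 0.0], [-0.127, -0.992, -0.0], [0.0, -0.0, -1.0]]
contact_force: [-1.2, -0.7, -0.0]
width: -0.001
gripper_force: 0.4
```

Call:
play_rows(
  commands=[
    {"dx":1.5,"dy":0,"dz":0,"turn":0,"hand":0},
    {"dx":1,"dy":0,"dz":0,"turn":0,"hand":0},
    {"dx":1,"dy":0,"dz":0,"turn":0,"hand":0},
    {"dx":0,"dy":0,"dz":0,"turn":0,"hand":0},
  ],
)

```text
time_s: 17.1
tool_pos: [0.5569, -0.0389, 0.2253]
tcp_rot: [[0.992, -0.127, 0.0], [-0.127, -0.992, -0.0], [0.0, -0.0, -1.0]]
contact_force: [-0.4, 0.6, -0.0]
width: -0.002
gripper_force: 0.8
```

Call:
play_rows(
  commands=[
    {"dx":1,"dy":0,"dz":0,"turn":0,"hand":0},
    {"dx":1,"dy":0,"dz":0,"turn":0,"hand":0},
    {"dx":1,"dy":0,"dz":0,"turn":0,"hand":0},
  ],
)

```text
time_s: 17.4
tool_pos: [0.558, -0.039, 0.2253]
tcp_rot: [[0.992, -0.127, -0.004], [-0.127, -0.992, 0.001], [-0.004, 0.0, -1.0]]
contact_force: [-8.5, 0.4, 4.9]
width: -0.001
gripper_force: 3.9
```

```bash
cat > lv.py <<'E'
from h import *
im,d=get_image("top");P=cloud("top",d.astype(float));p=np.load("pose.npy")
im2,d2=get_image("scene");P2=cloud("scene",d2.astype(float))
for n,Q,D in(("top",P,d),("scene",P2,d2)):
    B=(Q-[p[0],p[1],0])@Rz(p[2]);pv=np.array([0,0,.17])+.04*s+.008*nn;v=B-pv
    for i in range(4):
        k=(D>0)&(abs(B[...,1]-Y[i])<.01);r=np.hypot(v[...,0],v[...,2])
        k&=(r>.045)&(r<.068)&(v[...,2]>.01);a=np.degrees(np.arctan2(-v[...,0],v[...,2]))
        k&=(a>-15)&(a<60)
        if k.sum()>2:print(n,i+1,k.sum(),np.percentile(a[k],[10,50,90]).round(1))
E
python3 lv.py; python3 st.py 3
```

```text
top 1 43 [43.3 46.1 50.7]
top 2 20 [43.9 46.3 50.6]
top 4 43 [40.7 45.5 49.9]
scene 1 27 [45.4 49.6 55.1]
scene 2 25 [44.9 48.7 53. ]
scene 3 12 [ 9.3 24.5 28. ]
scene 4 24 [44.1 48.3 53.2]
TCP bank mm [ 12.4 -23.  225.4] head [-68.2 -22.5 193.6] tip [-19.2 -22.5 235.3] w -0.0
```

Hard stop at about 10 N, where expected. I'll back off, check the lever and move to line 2.

Call:
play_rows(
  commands=[
    {"dx":-8,"dy":0,"dz":0,"turn":0,"hand":0},
    {"dx":-40,"dy":0,"dz":0,"turn":0,"hand":0},
    {"dx":-45,"dy":0,"dz":0,"turn":0,"hand":0},
    {"dx":0,"dy":-23,"dz":0,"turn":0,"hand":0},
    {"dx":0,"dy":-22.5,"dz":0,"turn":0,"hand":0},
  ],
)

```text
time_s: 18.0
tool_pos: [0.4724, 0.0179, 0.2251]
tcp_rot: [[0.992, -0.129, 0.003], [-0.129, -0.992, -0.0], [0.003, -0.0, -1.0]]
contact_force: [0.4, 0.4, -0.3]
width: -0.001
gripper_force: 0.0
```

Call:
play_rows(
  commands=[
    {"dx":0,"dy":0,"dz":20,"turn":0,"hand":0},
    {"dx":0,"dy":0,"dz":20,"turn":0,"hand":0},
    {"dx":0,"dy":0,"dz":10,"turn":0,"hand":0},
    {"dx":0,"dy":0,"dz":0,"turn":0,"hand":0},
  ],
)

```text
time_s: 18.4
tool_pos: [0.4722, 0.0177, 0.1738]
tcp_rot: [[0.992, -0.127, -0.002], [-0.127, -0.992, 0.0], [-0.002, 0.0, -1.0]]
contact_force: [-0.4, 0.3, -0.9]
width: -0.003
gripper_force: 0.0
```

```bash
python3 st.py 2;python3 lv.py
```

```text
TCP bank mm [-79.9  22.4 173.8] head [-68.2  22.5 193.6] tip [-19.2  22.5 235.3] w -0.003
top 1 42 [43.1 45.7 50.2]
top 2 43 [43.6 46.7 50.1]
top 3 29 [-1.9  2.9  7.9]
top 4 45 [42.8 45.3 51.1]
scene 1 22 [45.1 49.8 54.7]
scene 4 13 [43.4 47.1 50.5]
```

Lever 3 is up at about 2–3°, and the others are unchanged. Now plunger 2. The home reference gives t ≈ u + 3.5 mm, so I can press to about 8.5 mm and then go stepwise.

Call:
play_rows(
  commands=[
    {"dx":1,"dy":0,"dz":2,"turn":0,"hand":0},
    {"dx":1,"dy":0,"dz":2,"turn":0,"hand":0},
    {"dx":1,"dy":0,"dz":2,"turn":0,"hand":0},
    {"dx":1,"dy":0,"dz":2,"turn":0,"hand":0},
    {"dx":0.5,"dy":0,"dz":1,"turn":0,"hand":0},
  ],
)

```text
time_s: 19.0
tool_pos: [0.4784, 0.017, 0.1668]
tcp_rot: [[0.992, -0.127, 0.001], [-0.127, -0.992, -0.0], [0.001, 0.0, -1.0]]
contact_force: [-1.6, -0.1, 3.8]
width: -0.004
gripper_force: 1.6
```

Call:
play_rows(
  commands=[
    {"dx":0.5,"dy":0,"dz":1,"turn":0,"hand":0},
    {"dx":0.5,"dy":0,"dz":1,"turn":0,"hand":0},
    {"dx":0.5,"dy":0,"dz":1,"turn":0,"hand":0},
    {"dx":0.5,"dy":0,"dz":0.8,"turn":0,"hand":0},
    {"dx":0,"dy":0,"dz":0,"turn":0,"hand":0},
  ],
)

```text
time_s: 19.5
tool_pos: [0.4799, 0.0168, 0.1625]
tcp_rot: [[0.992, -0.127, 0.0], [-0.127, -0.992, -0.0], [0.0, -0.0, -1.0]]
contact_force: [-0.1, 0.3, 2.2]
width: -0.001
gripper_force: 1.0
```

Call:
play_rows(
  commands=[
    {"dx":0.6,"dy":0,"dz":1.2,"turn":0,"hand":0},
    {"dx":0.6,"dy":0,"dz":1.2,"turn":0,"hand":0},
    {"dx":0.5,"dy":0,"dz":1,"turn":0,"hand":0},
    {"dx":0,"dy":0,"dz":0,"turn":0,"hand":0},
  ],
)

```text
time_s: 19.9
tool_pos: [0.4813, 0.0167, 0.1588]
tcp_rot: [[0.992, -0.127, -0.0], [-0.127, -0.992, 0.0], [-0.0, -0.0, -1.0]]
contact_force: [0.1, -0.4, 1.5]
width: 0.002
gripper_force: 0.9
```

Call:
play_rows(
  commands=[
    {"dx":0.5,"dy":0,"dz":1.1,"turn":0,"hand":0},
    {"dx":0.6,"dy":0,"dz":1.1,"turn":0,"hand":0},
    {"dx":0,"dy":0,"dz":0,"turn":0,"hand":0},
  ],
)

```text
time_s: 20.2
tool_pos: [0.4824, 0.0165, 0.1566]
tcp_rot: [[0.992, -0.127, -0.0], [-0.127, -0.992, 0.0], [-0.0, -0.0, -1.0]]
contact_force: [0.1, -0.3, 3.0]
width: 0.003
gripper_force: 1.0
```

Call:
play_rows(
  commands=[
    {"dx":0.5,"dy":0,"dz":1.1,"turn":0,"hand":0},
    {"dx":0.6,"dy":0,"dz":1.1,"turn":0,"hand":0},
    {"dx":0,"dy":0,"dz":0,"turn":0,"hand":0},
  ],
)

```text
time_s: 20.5
tool_pos: [0.4835, 0.0164, 0.1544]
tcp_rot: [[0.992, -0.127, -0.0], [-0.127, -0.992, 0.0], [-0.0, -0.0, -1.0]]
contact_force: [0.4, -0.6, 2.3]
width: 0.0
gripper_force: 1.0
```

Call:
play_rows(
  commands=[
    {"dx":0.5,"dy":0,"dz":1.1,"turn":0,"hand":0},
    {"dx":0.6,"dy":0,"dz":1.1,"turn":0,"hand":0},
    {"dx":0,"dy":0,"dz":0,"turn":0,"hand":0},
  ],
)

```text
time_s: 20.8
tool_pos: [0.4846, 0.0162, 0.1523]
tcp_rot: [[0.992, -0.127, -0.0], [-0.127, -0.992, 0.0], [-0.0, -0.0, -1.0]]
contact_force: [-0.6, -0.3, 2.0]
width: 0.0
gripper_force: 1.0
```

Call:
play_rows(
  commands=[
    {"dx":0.5,"dy":0,"dz":1.1,"turn":0,"hand":0},
    {"dx":0.6,"dy":0,"dz":1.1,"turn":0,"hand":0},
    {"dx":0,"dy":0,"dz":0,"turn":0,"hand":0},
  ],
)

```text
time_s: 21.1
tool_pos: [0.4857, 0.0161, 0.1501]
tcp_rot: [[0.992, -0.127, -0.0], [-0.127, -0.992, 0.0], [-0.0, -0.0, -1.0]]
contact_force: [0.4, 0.1, 2.2]
width: 0.001
gripper_force: 1.0
```

Line 2 is free. Run it home.

Call:
play_rows(
  commands=[
    {"dx":0.8,"dy":0,"dz":1.6,"turn":0,"hand":0},
    {"dx":0.8,"dy":0,"dz":1.6,"turn":0,"hand":0},
    {"dx":0.8,"dy":0,"dz":1.6,"turn":0,"hand":0},
    {"dx":0.8,"dy":0,"dz":1.6,"turn":0,"hand":0},
    {"dx":0.8,"dy":0,"dz":1.6,"turn":0,"hand":0},
  ],
)

```text
time_s: 21.6
tool_pos: [0.4897, 0.0156, 0.1421]
tcp_rot: [[0.992, -0.127, -0.0], [-0.127, -0.992, 0.0], [-0.0, 0.0, -1.0]]
contact_force: [-0.2, -0.6, 2.7]
width: -0.001
gripper_force: 1.7
```

Call:
play_rows(
  commands=[
    {"dx":0.5,"dy":0,"dz":1,"turn":0,"hand":0},
    {"dx":0.4,"dy":0,"dz":0.8,"turn":0,"hand":0},
    {"dx":0,"dy":0,"dz":0,"turn":0,"hand":0},
  ],
)

```text
time_s: 21.9
tool_pos: [0.4903, 0.0155, 0.141]
tcp_rot: [[0.992, -0.127, -0.001], [-0.127, -0.992, 0.0], [-0.001, 0.0, -1.0]]
contact_force: [-2.3, 0.6, 6.5]
width: 0.001
gripper_force: 3.8
```

Call:
play_rows(
  commands=[
    {"dx":0.4,"dy":0,"dz":0.9,"turn":0,"hand":0},
    {"dx":0,"dy":0,"dz":0,"turn":0,"hand":0},
  ],
)

```text
time_s: 22.1
tool_pos: [0.4904, 0.0155, 0.1408]
tcp_rot: [[0.992, -0.127, -0.002], [-0.127, -0.992, 0.0], [-0.002, 0.0, -1.0]]
contact_force: [-5.9, 0.8, 12.4]
width: 0.001
gripper_force: 6.6
```

Call:
play_rows(
  commands=[
    {"dx":-2,"dy":0,"dz":-4,"turn":0,"hand":0},
    {"dx":-3,"dy":0,"dz":-10,"turn":0,"hand":0},
    {"dx":0,"dy":0,"dz":-20,"turn":0,"hand":0},
    {"dx":0,"dy":0,"dz":-20,"turn":0,"hand":0},
    {"dx":12,"dy":0,"dz":0,"turn":0,"hand":0},
  ],
)

```text
time_s: 22.6
tool_pos: [0.4992, 0.0146, 0.1963]
tcp_rot: [[0.992, -0.127, 0.005], [-0.127, -0.992, -0.0], [0.005, -0.0, -1.0]]
contact_force: [0.1, 0.8, 0.1]
width: -0.001
gripper_force: 0.0
```

Call:
play_rows(
  commands=[
    {"dx":6,"dy":0,"dz":0,"turn":0,"hand":0},
    {"dx":6,"dy":0,"dz":0,"turn":0,"hand":0},
    {"dx":0,"dy":0,"dz":0,"turn":0,"hand":0},
    {"dx":0,"dy":0,"dz":0,"turn":0,"hand":0},
  ],
)

```text
time_s: 23.0
tool_pos: [0.5091, 0.013, 0.1923]
tcp_rot: [[0.992, -0.127, -0.003], [-0.127, -0.992, 0.0], [-0.003, 0.0, -1.0]]
contact_force: [0.4, -1.2, -0.3]
width: 0.0
gripper_force: 0.0
```

```bash
python3 st.py 2; cat > pl.py <<'E'
from h import *
p=np.load("pose.npy")
im,d=get_image("scene");P=cloud("scene",d.astype(float))
B=(P-[p[0],p[1],0])@Rz(p[2]);N=B-[0,0,.17];h=N@nn;sl=N@s;y=B[...,1]
for i in range(4):
    k=(abs(y-Y[i])<.01)&(abs(sl+.05)<.010)&(h>.012)&(h<.06)&(im.min(-1)>130);print(i+1,k.sum(),np.percentile(h[k],[25,50,75]).round(4) if k.sum() else 0)
E
python3 pl.py
```

```text
TCP bank mm [-42.7  22.4 192.3] head [-68.2  22.5 193.6] tip [-19.2  22.5 235.3] w 0.0
1 52 [0.0464 0.0481 0.0504]
2 45 [0.0184 0.0196 0.0212]
3 49 [0.018  0.0196 0.0218]
4 47 [0.034  0.0358 0.0372]
```

Depth confirms plungers 2 and 3 are home (faces 19.6 mm out) and plunger 4 is stuck at about 16 mm of travel. Next I flip lever 2 along the same path.

Call:
play_rows(
  commands=[
    {"dx":7,"dy":0,"dz":-2,"turn":0,"hand":0},
    {"dx":3.4,"dy":0,"dz":-4,"turn":0,"hand":0},
    {"dx":3.4,"dy":0,"dz":-4.5,"turn":0,"hand":0},
    {"dx":4.2,"dy":0,"dz":-4,"turn":0,"hand":0},
    {"dx":4.2,"dy":0,"dz":-4,"turn":0,"hand":0},
  ],
)

```text
time_s: 23.55
tool_pos: [0.5307, 0.0103, 0.2122]
tcp_rot: [[0.992, -0.127, -0.004], [-0.127, -0.992, 0.0], [-0.004, 0.0, -1.0]]
contact_force: [-4.7, -0.1, 1.6]
width: 0.001
gripper_force: 2.3
```

Call:
play_rows(
  commands=[
    {"dx":4.8,"dy":0,"dz":-3,"turn":0,"hand":0},
    {"dx":4.8,"dy":0,"dz":-3,"turn":0,"hand":0},
    {"dx":5.2,"dy":0,"dz":-2.2,"turn":0,"hand":0},
    {"dx":5.2,"dy":0,"dz":-2.2,"turn":0,"hand":0},
    {"dx":4,"dy":0,"dz":-1,"turn":0,"hand":0},
  ],
)

```text
time_s: 24.05
tool_pos: [0.5568, 0.007, 0.2241]
tcp_rot: [[0.992, -0.127, 0.002], [-0.127, -0.992, -0.0], [0.002, -0.0, -1.0]]
contact_force: [-2.9, -0.4, 2.4]
width: -0.001
gripper_force: 1.3
```

Call:
play_rows(
  commands=[
    {"dx":2,"dy":0,"dz":-1,"turn":0,"hand":0},
    {"dx":1.5,"dy":0,"dz":-1,"turn":0,"hand":0},
    {"dx":1.5,"dy":0,"dz":0,"turn":0,"hand":0},
    {"dx":1,"dy":0,"dz":0,"turn":0,"hand":0},
    {"dx":0,"dy":0,"dz":0,"turn":0,"hand":0},
  ],
)

```text
time_s: 24.55
tool_pos: [0.5618, 0.0064, 0.2254]
tcp_rot: [[0.992, -0.127, 0.0], [-0.127, -0.992, -0.0], [0.0, -0.0, -1.0]]
contact_force: [-2.3, 0.8, 0.3]
width: -0.002
gripper_force: 0.7
```

```bash
python3 st.py 2
```

```text
TCP bank mm [ 10.4  22.5 225.4] head [-68.2  22.5 193.6] tip [-19.2  22.5 235.3] w -0.002
```

Call:
play_rows(
  commands=[
    {"dx":1,"dy":0,"dz":0,"turn":0,"hand":0},
    {"dx":1,"dy":0,"dz":0,"turn":0,"hand":0},
    {"dx":0.8,"dy":0,"dz":0,"turn":0,"hand":0},
    {"dx":0,"dy":0,"dz":0,"turn":0,"hand":0},
  ],
)

```text
time_s: 24.95
tool_pos: [0.5639, 0.0061, 0.2256]
tcp_rot: [[0.992, -0.127, -0.001], [-0.127, -0.992, 0.0], [-0.001, 0.0, -1.0]]
contact_force: [-4.6, 0.6, 2.7]
width: -0.004
gripper_force: 2.1
```

Call:
play_rows(
  commands=[
    {"dx":0.8,"dy":0,"dz":0,"turn":0,"hand":0},
    {"dx":0,"dy":0,"dz":0,"turn":0,"hand":0},
  ],
)

```text
time_s: 25.15
tool_pos: [0.564, 0.0061, 0.2255]
tcp_rot: [[0.992, -0.127, -0.003], [-0.127, -0.992, 0.0], [-0.003, 0.0, -1.0]]
contact_force: [-6.6, 0.6, 4.5]
width: -0.004
gripper_force: 3.1
```

Call:
play_rows(
  commands=[
    {"dx":-8,"dy":0,"dz":0,"turn":0,"hand":0},
    {"dx":-40,"dy":0,"dz":0,"turn":0,"hand":0},
    {"dx":-45,"dy":0,"dz":0,"turn":0,"hand":0},
    {"dx":0,"dy":-22.5,"dz":0,"turn":0,"hand":0},
    {"dx":0,"dy":-22.5,"dz":0,"turn":0,"hand":0},
  ],
)

```text
time_s: 25.65
tool_pos: [0.4777, 0.0625, 0.2251]
tcp_rot: [[0.992, -0.128, 0.003], [-0.128, -0.992, -0.0], [0.003, -0.0, -1.0]]
contact_force: [0.8, 0.2, 0.2]
width: 0.003
gripper_force: 0.0
```

Call:
play_rows(
  commands=[
    {"dx":0,"dy":0,"dz":20,"turn":0,"hand":0},
    {"dx":0,"dy":0,"dz":20,"turn":0,"hand":0},
    {"dx":0,"dy":0,"dz":10,"turn":0,"hand":0},
    {"dx":0,"dy":0,"dz":0,"turn":0,"hand":0},
  ],
)

```text
time_s: 26.05
tool_pos: [0.4776, 0.0623, 0.1739]
tcp_rot: [[0.992, -0.127, -0.002], [-0.127, -0.992, -0.0], [-0.002, 0.0, -1.0]]
contact_force: [0.1, 0.3, 0.5]
width: -0.001
gripper_force: 0.0
```

```bash
python3 st.py 1;python3 lv.py
```

```text
TCP bank mm [-80.2  67.3 173.9] head [-68.2  67.5 193.6] tip [-19.2  67.5 235.3] w -0.001
top 1 40 [43.2 45.5 49.5]
top 2 25 [-0.9  3.4  8. ]
top 3 28 [-1.6  3.4  8. ]
top 4 43 [41.6 45.4 50.5]
scene 3 23 [ 3.1  7.8 11.2]
scene 4 27 [44.4 48.4 54.1]
```

Levers 2 and 3 are both up, and 1 and 4 are unchanged. Now plunger 1.

Call:
play_rows(
  commands=[
    {"dx":1,"dy":0,"dz":2,"turn":0,"hand":0},
    {"dx":1,"dy":0,"dz":2,"turn":0,"hand":0},
    {"dx":1,"dy":0,"dz":2,"turn":0,"hand":0},
    {"dx":1,"dy":0,"dz":2,"turn":0,"hand":0},
    {"dx":0.5,"dy":0,"dz":1,"turn":0,"hand":0},
  ],
)

```text
time_s: 26.65
tool_pos: [0.4833, 0.0618, 0.1668]
tcp_rot: [[0.992, -0.127, 0.0], [-0.127, -0.992, 0.0], [0.0, -0.0, -1.0]]
contact_force: [-2.1, 0.1, 4.6]
width: 0.001
gripper_force: 2.1
```

Call:
play_rows(
  commands=[
    {"dx":0.5,"dy":0,"dz":1,"turn":0,"hand":0},
    {"dx":0.5,"dy":0,"dz":1,"turn":0,"hand":0},
    {"dx":0.5,"dy":0,"dz":1,"turn":0,"hand":0},
    {"dx":0.5,"dy":0,"dz":0.8,"turn":0,"hand":0},
    {"dx":0,"dy":0,"dz":0,"turn":0,"hand":0},
  ],
)

```text
time_s: 27.15
tool_pos: [0.4854, 0.0615, 0.1627]
tcp_rot: [[0.992, -0.127, 0.001], [-0.127, -0.992, -0.0], [0.001, -0.0, -1.0]]
contact_force: [-0.8, -0.8, 4.1]
width: -0.0
gripper_force: 1.7
```

Call:
play_rows(
  commands=[
    {"dx":0.6,"dy":0,"dz":1.2,"turn":0,"hand":0},
    {"dx":0.6,"dy":0,"dz":1.2,"turn":0,"hand":0},
    {"dx":0.5,"dy":0,"dz":1,"turn":0,"hand":0},
    {"dx":0,"dy":0,"dz":0,"turn":0,"hand":0},
  ],
)

```text
time_s: 27.55
tool_pos: [0.4871, 0.0613, 0.1592]
tcp_rot: [[0.992, -0.127, 0.001], [-0.127, -0.992, 0.0], [0.001, -0.0, -1.0]]
contact_force: [-0.8, -0.2, 2.0]
width: 0.001
gripper_force: 1.5
```

Call:
play_rows(
  commands=[
    {"dx":0.5,"dy":0,"dz":1.1,"turn":0,"hand":0},
    {"dx":0.6,"dy":0,"dz":1.1,"turn":0,"hand":0},
    {"dx":0,"dy":0,"dz":0,"turn":0,"hand":0},
  ],
)

```text
time_s: 27.85
tool_pos: [0.4882, 0.0612, 0.157]
tcp_rot: [[0.992, -0.127, 0.001], [-0.127, -0.992, -0.0], [0.001, -0.0, -1.0]]
contact_force: [0.1, 0.1, 2.5]
width: -0.0
gripper_force: 1.5
```

Call:
play_rows(
  commands=[
    {"dx":0.5,"dy":0,"dz":1.1,"turn":0,"hand":0},
    {"dx":0.6,"dy":0,"dz":1.1,"turn":0,"hand":0},
    {"dx":0,"dy":0,"dz":0,"turn":0,"hand":0},
  ],
)

```text
time_s: 28.15
tool_pos: [0.4892, 0.061, 0.1548]
tcp_rot: [[0.992, -0.127, 0.001], [-0.127, -0.992, -0.0], [0.001, -0.0, -1.0]]
contact_force: [0.9, 0.3, 4.2]
width: 0.002
gripper_force: 1.5
```

Call:
play_rows(
  commands=[
    {"dx":0.5,"dy":0,"dz":1.1,"turn":0,"hand":0},
    {"dx":0.6,"dy":0,"dz":1.1,"turn":0,"hand":0},
    {"dx":0,"dy":0,"dz":0,"turn":0,"hand":0},
  ],
)

```text
time_s: 28.45
tool_pos: [0.4903, 0.0609, 0.1526]
tcp_rot: [[0.992, -0.127, 0.0], [-0.127, -0.992, -0.0], [0.0, -0.0, -1.0]]
contact_force: [0.1, -0.5, 3.5]
width: -0.0
gripper_force: 1.5
```

Call:
play_rows(
  commands=[
    {"dx":0.5,"dy":0,"dz":1.1,"turn":0,"hand":0},
    {"dx":0.6,"dy":0,"dz":1.1,"turn":0,"hand":0},
    {"dx":0,"dy":0,"dz":0,"turn":0,"hand":0},
  ],
)

```text
time_s: 28.75
tool_pos: [0.4913, 0.0608, 0.1504]
tcp_rot: [[0.992, -0.127, 0.0], [-0.127, -0.992, 0.0], [0.0, -0.0, -1.0]]
contact_force: [0.1, -1.0, 4.1]
width: 0.0
gripper_force: 1.5
```

Line 1 is free as well. Run it home.

Call:
play_rows(
  commands=[
    {"dx":0.8,"dy":0,"dz":1.6,"turn":0,"hand":0},
    {"dx":0.8,"dy":0,"dz":1.6,"turn":0,"hand":0},
    {"dx":0.8,"dy":0,"dz":1.6,"turn":0,"hand":0},
    {"dx":0.8,"dy":0,"dz":1.6,"turn":0,"hand":0},
    {"dx":0.8,"dy":0,"dz":1.6,"turn":0,"hand":0},
  ],
)

```text
time_s: 29.25
tool_pos: [0.4952, 0.0602, 0.1424]
tcp_rot: [[0.992, -0.127, 0.0], [-0.127, -0.992, -0.0], [0.0, -0.0, -1.0]]
contact_force: [-1.0, -0.6, 5.4]
width: 0.002
gripper_force: 2.2
```

Call:
play_rows(
  commands=[
    {"dx":0.5,"dy":0,"dz":1,"turn":0,"hand":0},
    {"dx":0.4,"dy":0,"dz":0.8,"turn":0,"hand":0},
    {"dx":0,"dy":0,"dz":0,"turn":0,"hand":0},
  ],
)

```text
time_s: 29.55
tool_pos: [0.496, 0.0601, 0.1409]
tcp_rot: [[0.992, -0.127, -0.0], [-0.127, -0.992, 0.0], [-0.0, 0.0, -1.0]]
contact_force: [-0.0, -1.3, 5.6]
width: 0.002
gripper_force: 2.9
```

Call:
play_rows(
  commands=[
    {"dx":0.4,"dy":0,"dz":0.8,"turn":0,"hand":0},
    {"dx":0.2,"dy":0,"dz":0.4,"turn":0,"hand":0},
    {"dx":0,"dy":0,"dz":0,"turn":0,"hand":0},
  ],
)

```text
time_s: 29.85
tool_pos: [0.4961, 0.0602, 0.1408]
tcp_rot: [[0.992, -0.127, -0.002], [-0.127, -0.992, 0.0], [-0.002, 0.0, -1.0]]
contact_force: [-4.5, -1.0, 13.2]
width: 0.001
gripper_force: 6.7
```

Call:
play_rows(
  commands=[
    {"dx":-2,"dy":0,"dz":-4,"turn":0,"hand":0},
    {"dx":-3,"dy":0,"dz":-10,"turn":0,"hand":0},
    {"dx":0,"dy":0,"dz":-20,"turn":0,"hand":0},
    {"dx":0,"dy":0,"dz":-20,"turn":0,"hand":0},
    {"dx":12,"dy":0,"dz":0,"turn":0,"hand":0},
  ],
)

```text
time_s: 30.35
tool_pos: [0.5042, 0.0595, 0.1957]
tcp_rot: [[0.992, -0.126, 0.003], [-0.126, -0.992, 0.0], [0.003, -0.001, -1.0]]
contact_force: [1.7, -0.0, -0.2]
width: 0.0
gripper_force: 0.0
```

Call:
play_rows(
  commands=[
    {"dx":6,"dy":0,"dz":0,"turn":0,"hand":0},
    {"dx":6,"dy":0,"dz":0,"turn":0,"hand":0},
    {"dx":0,"dy":0,"dz":0,"turn":0,"hand":0},
    {"dx":0,"dy":0,"dz":0,"turn":0,"hand":0},
  ],
)

```text
time_s: 30.75
tool_pos: [0.5147, 0.0576, 0.1922]
tcp_rot: [[0.992, -0.127, -0.003], [-0.127, -0.992, 0.0], [-0.003, 0.0, -1.0]]
contact_force: [-0.1, 0.0, 0.2]
width: -0.002
gripper_force: 0.0
```

```bash
python3 st.py 1; python3 pl.py
```

```text
TCP bank mm [-42.8  67.4 192.2] head [-68.2  67.5 193.6] tip [-19.2  67.5 235.3] w -0.002
1 51 [0.0179 0.0201 0.0209]
2 49 [0.0179 0.0197 0.0218]
3 47 [0.0173 0.0187 0.0213]
4 46 [0.0339 0.0358 0.0378]
```

Plunger 1 is home. Flip lever 1.

Call:
play_rows(
  commands=[
    {"dx":7,"dy":0,"dz":-2,"turn":0,"hand":0},
    {"dx":3.4,"dy":0,"dz":-4,"turn":0,"hand":0},
    {"dx":3.4,"dy":0,"dz":-4.5,"turn":0,"hand":0},
    {"dx":4.2,"dy":0,"dz":-4,"turn":0,"hand":0},
    {"dx":4.2,"dy":0,"dz":-4,"turn":0,"hand":0},
  ],
)

```text
time_s: 31.3
tool_pos: [0.5362, 0.0549, 0.2121]
tcp_rot: [[0.992, -0.127, -0.004], [-0.127, -0.992, 0.0], [-0.004, 0.0, -1.0]]
contact_force: [-4.7, 0.5, 2.1]
width: 0.001
gripper_force: 2.5
```

Call:
play_rows(
  commands=[
    {"dx":4.8,"dy":0,"dz":-3,"turn":0,"hand":0},
    {"dx":4.8,"dy":0,"dz":-3,"turn":0,"hand":0},
    {"dx":5.2,"dy":0,"dz":-2.2,"turn":0,"hand":0},
    {"dx":5.2,"dy":0,"dz":-2.2,"turn":0,"hand":0},
    {"dx":4,"dy":0,"dz":-1,"turn":0,"hand":0},
  ],
)

```text
time_s: 31.8
tool_pos: [0.5624, 0.0517, 0.2241]
tcp_rot: [[0.992, -0.127, 0.002], [-0.127, -0.992, 0.0], [0.002, -0.0, -1.0]]
contact_force: [-2.8, 0.3, 1.8]
width: 0.001
gripper_force: 1.3
```

Call:
play_rows(
  commands=[
    {"dx":2,"dy":0,"dz":-1,"turn":0,"hand":0},
    {"dx":1.5,"dy":0,"dz":-1,"turn":0,"hand":0},
    {"dx":1.5,"dy":0,"dz":0,"turn":0,"hand":0},
    {"dx":1,"dy":0,"dz":0,"turn":0,"hand":0},
    {"dx":0,"dy":0,"dz":0,"turn":0,"hand":0},
  ],
)

```text
time_s: 32.3
tool_pos: [0.5674, 0.051, 0.2253]
tcp_rot: [[0.992, -0.127, 0.0], [-0.127, -0.992, 0.0], [0.0, -0.0, -1.0]]
contact_force: [-0.1, 0.7, 1.2]
width: -0.003
gripper_force: 0.7
```

Call:
play_rows(
  commands=[
    {"dx":1,"dy":0,"dz":0,"turn":0,"hand":0},
    {"dx":1,"dy":0,"dz":0,"turn":0,"hand":0},
    {"dx":0.8,"dy":0,"dz":0,"turn":0,"hand":0},
    {"dx":0,"dy":0,"dz":0,"turn":0,"hand":0},
  ],
)

```text
time_s: 32.7
tool_pos: [0.5697, 0.0507, 0.2255]
tcp_rot: [[0.992, -0.127, -0.001], [-0.127, -0.992, 0.0], [-0.001, -0.0, -1.0]]
contact_force: [-2.7, 1.0, 2.1]
width: 0.003
gripper_force: 1.7
```

```bash
python3 st.py 1
```

```text
TCP bank mm [ 12.7  67.5 225.5] head [-68.2  67.5 193.6] tip [-19.2  67.5 235.3] w 0.003
```

A final nudge to the stop, then I'll back well away and check.

Call:
play_rows(
  commands=[
    {"dx":0.7,"dy":0,"dz":0,"turn":0,"hand":0},
    {"dx":0.4,"dy":0,"dz":0,"turn":0,"hand":0},
    {"dx":0,"dy":0,"dz":0,"turn":0,"hand":0},
  ],
)

```text
time_s: 33.0
tool_pos: [0.5699, 0.0507, 0.2255]
tcp_rot: [[0.992, -0.127, -0.003], [-0.127, -0.992, 0.0], [-0.003, 0.0, -1.0]]
contact_force: [-6.8, 0.7, 4.7]
width: -0.0
gripper_force: 3.0
```

Call:
play_rows(
  commands=[
    {"dx":-8,"dy":0,"dz":0,"turn":0,"hand":0},
    {"dx":-35,"dy":0,"dz":0,"turn":0,"hand":0},
    {"dx":-45,"dy":0,"dz":-10,"turn":0,"hand":0},
    {"dx":-45,"dy":0,"dz":-20,"turn":0,"hand":0},
    {"dx":0,"dy":0,"dz":0,"turn":0,"hand":0},
  ],
)

```text
time_s: 33.5
tool_pos: [0.4368, 0.0679, 0.2574]
tcp_rot: [[0.992, -0.126, 0.004], [-0.126, -0.992, 0.0], [0.004, -0.001, -1.0]]
contact_force: [1.8, 0.6, 0.9]
width: 0.001
gripper_force: 0.0
```

```bash
python3 lv.py; python3 pl.py; python3 - <<'E'
from h import *
im,d=get_image("top")
c=cv2.resize(im[140:250,270:450],None,fx=4.4,fy=4.4,interpolation=cv2.INTER_CUBIC);cv2.imwrite("pics/end.png",c[:,:,::-1])
E
```

```text
top 1 26 [-0.8  3.5  8. ]
top 2 27 [-1.   3.3  7.6]
top 3 27 [-2.   4.   8.2]
top 4 44 [40.6 45.2 50.2]
scene 1 19 [-0.9  4.3  7.3]
scene 4 24 [44.2 48.2 53.9]
1 51 [0.0173 0.0195 0.0212]
2 49 [0.0176 0.0196 0.0211]
3 48 [0.0183 0.0199 0.0222]
4 45 [0.0338 0.0351 0.0378]
```

View pics/end.png

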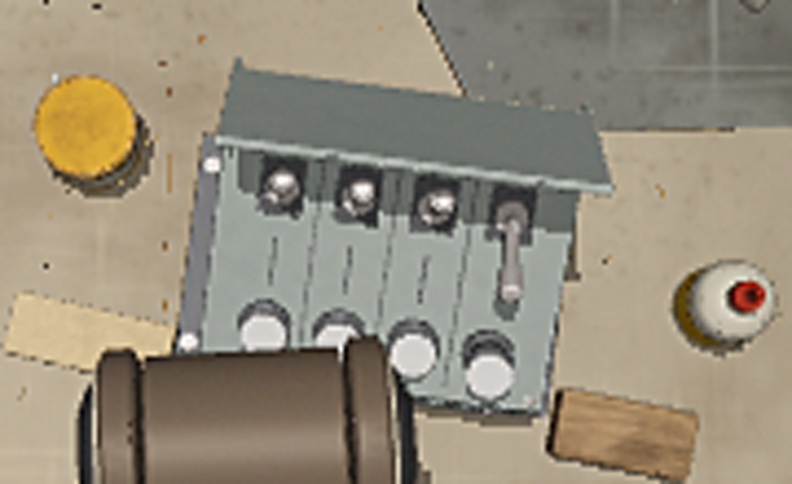

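The final picture shows levers 1–3 up at (283,187), (360,197) and (437,205), lever 4 still down, plungers 1–3 home and plunger 4 part-way. The tin, whetstone, block and bottle have not moved.

```bash
python3 -c "
from station import robot
print(robot.hand_in())"
```

```text
the job is handed in; nothing more can be done
None
```

Job handed in: lines 1, 2 and 3 ran fully home and their levers are fully up; line 4 jammed at about 16 mm (pressed to about 11 N), so I left its plunger there and its lever down, with nothing around the bank disturbed.

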